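# Cycle the board vices and reject the one that binds

## Task

Test the three board vices in the rack one after another, from the left bay to the right: run each sliding jaw forward, towards you, as far as it will go, then fully back again under the shelf. One of them jams part-way forward: set that vice down flat on its feet inside the steel tray, without dropping it, and leave the two good ones in their bays with their jaws fully back. Do not knock over or shift anything else on the table.

Things in the scene. Friction and masses are not known exactly. Their poses are not given: they have to be found in the camera images.
- rack: fixed test rack, origin mid underside on the table, x to its back (away from the robot), y to its left, z up. Grey base plate 6 mm thick, x = -103 to +112 mm, 334 mm wide. Three nests (y = +90, 0, -90 mm) hold a vice each, lengthways along x, on the plate between end stops (x = +-86 to +-92 mm, top 26 mm above the table) and side cheeks by its feet (18 mm)
- shelf_edge (a point): middle of the lower front edge of the rack's shelf board (rack x = 55 mm), 162 mm above the table; axes as the rack's. The board runs 52 mm back from here, 334 mm wide, 14 mm thick, with two things on it to 206 mm above the table; its side legs stand at rack y = +-162 mm, x = 60 to 100 mm
- bay_left (a point): centre of the left nest as the robot sees it (rack y = 90 mm), 32 mm above the table, about where the centre point of the vice in it lies; axes as the rack's
- bay_middle (a point): centre of the middle nest as the robot sees it (rack y = 0 mm), 32 mm above the table, about where the centre point of the vice in it lies; axes as the rack's
- bay_right (a point): centre of the right nest as the robot sees it (rack y = -90 mm), 32 mm above the table, about where the centre point of the vice in it lies; axes as the rack's
- vice_a_centre (a point): board vice, 167 mm long (its y), 56 wide (x), 0.24 to 0.45 kg, loose in its nest; this point: mid length and width, 26 mm above its underside, z up. Fixed jaw: plate at y = +53 to +63 mm, 54 wide in x, 9 to 43 mm above the underside, on the robot's side. Sliding jaw: plate 10 mm thick in y; its part 31 to 43 mm above the underside is 50 wide in x, below that only 24
- vice_a_jaw (a joint): position (m) of that vice's sliding jaw: the middle of its plate is at y = -0.057 + value in the vice's frame. 0 = back end, under the shelf; 0.085 = fully forward, 20 mm short of the fixed jaw. About 2 N of friction, stays where it is left; a bad one stops dead part-way forward
- vice_a: the same vice, origin mid underside; y points to the fixed jaw. Two rods along y (8 mm dia, axes at x = +-17 mm, 17 mm above the underside) join end feet at y = +-72 to +-84 mm (56 mm wide in x, 28 mm high). A small thumb knob on top of a jaw (to 52 mm) is only for looks
- vice_b_centre (a point): board vice, 167 mm long (its y), 56 wide (x), 0.24 to 0.45 kg, loose in its nest; this point: mid length and width, 26 mm above its underside, z up. Fixed jaw: plate at y = +53 to +63 mm, 54 wide in x, 9 to 43 mm above the underside, on the robot's side. Sliding jaw: plate 10 mm thick in y; its part 31 to 43 mm above the underside is 50 wide in x, below that only 24
- vice_b_jaw (a joint): position (m) of that vice's sliding jaw: the middle of its plate is at y = -0.057 + value in the vice's frame. 0 = back end, under the shelf; 0.085 = fully forward, 20 mm short of the fixed jaw. About 2 N of friction, stays where it is left; a bad one stops dead part-way forward
- vice_b: the same vice, origin mid underside; y points to the fixed jaw. Two rods along y (8 mm dia, axes at x = +-17 mm, 17 mm above the underside) join end feet at y = +-72 to +-84 mm (56 mm wide in x, 28 mm high). A small thumb knob on top of a jaw (to 52 mm) is only for looks
- vice_c_centre (a point): board vice, 167 mm long (its y), 56 wide (x), 0.24 to 0.45 kg, loose in its nest; this point: mid length and width, 26 mm above its underside, z up. Fixed jaw: plate at y = +53 to +63 mm, 54 wide in x, 9 to 43 mm above the underside, on the robot's side. Sliding jaw: plate 10 mm thick in y; its part 31 to 43 mm above the underside is 50 wide in x, below that only 24
- vice_c_jaw (a joint): position (m) of that vice's sliding jaw: the middle of its plate is at y = -0.057 + value in the vice's frame. 0 = back end, under the shelf; 0.085 = fully forward, 20 mm short of the fixed jaw. About 2 N of friction, stays where it is left; a bad one stops dead part-way forward
- vice_c: the same vice, origin mid underside; y points to the fixed jaw. Two rods along y (8 mm dia, axes at x = +-17 mm, 17 mm above the underside) join end feet at y = +-72 to +-84 mm (56 mm wide in x, 28 mm high). A small thumb knob on top of a jaw (to 52 mm) is only for looks
- tray: reject tray, fixed, open bare steel, outside 230 mm (its x, which points away from the robot) by 160 mm (y), 28 mm high, walls and floor 3 mm; origin at the middle of its underside, z up
- psu_top (a point): middle of the top of the black bench power supply that stands fixed between rack and tray, 165 mm above the table: a box 215 mm long and 85 mm wide, its length turned 29 degrees from straight ahead of the robot (positive to the left); axes as the room's
- ipa_bottle: bystander, to be left alone: white squeeze bottle with a red nozzle, standing, 54 mm dia, 112 mm tall; origin at the middle of its underside
- marker_pen: bystander, to be left alone: marker pen lying, 127 mm long (along its y), 12 mm thick; origin at the middle of its underside
- polyimide_tape: bystander, to be left alone: roll of amber tape lying flat, 61 mm dia, 12 mm high; origin at the middle of its underside
- parts_dish: bystander, to be left alone: round steel dish with screws, 88 mm dia, 19 mm high; origin at the middle of its underside
- flush_cutters: bystander, to be left alone: side cutters lying, 130 mm long (along y), 37 mm wide, 10 mm high; origin at the middle of its underside
- screwdriver_3: bystander, to be left alone: thin screwdriver lying, 146 mm long (along y), 12 mm thick; origin at the middle of its underside

How it is judged:
On the way, in this order (a step that is already met when the one before it is completed fails the run):
1. the jaw of the vice in the left bay is run forward, towards the robot, as far as it will go (((distance between vice_a_centre and bay_left below 0.02 m and value of joint vice_a_jaw above 0.079 m) or (distance between vice_b_centre and bay_left below 0.02 m and value of joint vice_b_jaw above 0.038 m) or (distance between vice_c_centre and bay_left below 0.02 m and value of joint vice_c_jaw above 0.079 m))), for 0.1 s.
2. the same jaw is run fully back again, under the shelf (((distance between vice_a_centre and bay_left below 0.02 m and value of joint vice_a_jaw below 0.006 m) or (distance between vice_b_centre and bay_left below 0.02 m and value of joint vice_b_jaw below 0.006 m) or (distance between vice_c_centre and bay_left below 0.02 m and value of joint vice_c_jaw below 0.006 m))), for 0.1 s.
3. the jaw of the vice in the middle bay is run forward, towards the robot, as far as it will go (((distance between vice_a_centre and bay_middle below 0.02 m and value of joint vice_a_jaw above 0.079 m) or (distance between vice_b_centre and bay_middle below 0.02 m and value of joint vice_b_jaw above 0.038 m) or (distance between vice_c_centre and bay_middle below 0.02 m and value of joint vice_c_jaw above 0.079 m))), for 0.1 s.
4. the same jaw is run fully back again, under the shelf (((distance between vice_a_centre and bay_middle below 0.02 m and value of joint vice_a_jaw below 0.006 m) or (distance between vice_b_centre and bay_middle below 0.02 m and value of joint vice_b_jaw below 0.006 m) or (distance between vice_c_centre and bay_middle below 0.02 m and value of joint vice_c_jaw below 0.006 m))), for 0.1 s.
5. the jaw of the vice in the right bay is run forward, towards the robot, as far as it will go (((distance between vice_a_centre and bay_right below 0.02 m and value of joint vice_a_jaw above 0.079 m) or (distance between vice_b_centre and bay_right below 0.02 m and value of joint vice_b_jaw above 0.038 m) or (distance between vice_c_centre and bay_right below 0.02 m and value of joint vice_c_jaw above 0.079 m))), for 0.1 s.
6. the same jaw is run fully back again, under the shelf (((distance between vice_a_centre and bay_right below 0.02 m and value of joint vice_a_jaw below 0.006 m) or (distance between vice_b_centre and bay_right below 0.02 m and value of joint vice_b_jaw below 0.006 m) or (distance between vice_c_centre and bay_right below 0.02 m and value of joint vice_c_jaw below 0.006 m))), for 0.1 s.
At the end, for the whole second after the job is handed in: The vice that jams lies in the tray, upright on its feet (within 4 degrees) with its centre within 35 mm along and 55 mm across of the tray's middle, at rest; the two good vices are in the bays where they started (within 12 mm), level (within 4 degrees), with their jaws within 6 mm of fully back (distance of each of vice_a_centre, vice_c_centre from where it was at the start of the episode below 0.012 m and angle between each of vice_a_centre, vice_c_centre, vice_b_centre's own z axis and vertical below 0.08 rad and value of joint each of vice_a_jaw, vice_c_jaw below 0.006 m and x of vice_b_centre in the frame of tray between -0.035 and 0.035 m and y of vice_b_centre in the frame of tray between -0.055 and 0.055 m and z of vice_b_centre in the frame of tray below 0.036 m and linear speed of each of vice_a, vice_b, vice_c below 0.02 m/s); the robot touches nothing.
It fails at once if a bystander moved by more than 25 mm (distance of any of ipa_bottle, marker_pen, polyimide_tape, parts_dish, flush_cutters, screwdriver_3 from where it was at the start of the episode above 0.025 m).
It fails at once if a vice dropped from a height ((height (world z) of vice_a_centre above 0.085 m and linear speed of vice_a above 0.25 m/s and contact force between the fingers and vice_a below 0.05 N) or (height (world z) of vice_b_centre above 0.085 m and linear speed of vice_b above 0.25 m/s and contact force between the fingers and vice_b below 0.05 N) or (height (world z) of vice_c_centre above 0.085 m and linear speed of vice_c above 0.25 m/s and contact force between the fingers and vice_c below 0.05 N)).
It also fails if it takes over 72 s, if anything falls off the work surface, if the arm or the gripper's body presses on something with over 40 N, if the wrist force passes 120 N, or if a joint passes its speed limit or range.

## Robot

A 6-joint arm with a two-finger parallel gripper is mounted at the origin on a cart in front of the work surface, level with it; the furniture and walls round the work are solid. World frame = base frame: x ahead of the robot, y to its left, z up, the work surface at z = 0. Lengths are in m, angles in rad, forces in N, time in s.
With the tool pointing down it reaches from about 0.375 to 0.975 m from the base axis. Payload 3.8 kg.
Tool frame: the origin (TCP) lies on the centre line of the jaws, within the pads' length; the fingertips stand 8 mm ahead of it and the grasp point (between the pads) lies 11 mm behind it; z points along the fingers, y is the direction in which the jaws open and shut (so a half turn about z gives the same grasp; the last joint's range is limited). The gripper opens to 85 mm and grips with 20 to 120 N. Pads are 22 mm wide; open, the fingers measure 114 mm over their backs; the gripper's body (76 mm by 85 mm) begins 54 mm behind the grasp point. The pads swing forward as they close: fully open they stand 13 mm farther back than shut.
Start: joints at [1.296, 0.264, 1.604, -0, 1.274, -0.037], TCP at [0.159, 0.656, 0.239] pointing down, gripper open.
Joint ranges: [-2.63, 2.63], [-0.94, 2.18], [0.31, 2.57], [-1.31, 4.45], [0, 2.66], [-2.55, 2.55]. Speed limits (rad/s): [2.57, 2.57, 3.14, 3.14, 3.14, 3.14].

## Interface

Orientations are given as a rotation vector (axis times angle).
In Python, from workcell import bot gives the robot as it stands.
- The arm moves only by the tool arm_command, never from a script. Its arguments are lists of equal length, an entry for each row: "slide": the shift along the tool's x, y, z in m, a list of three; "angular": the turn, a rotation vector about the tool's x, y, z in degrees, a list of three; "hand": the finger opening in m, from 0 to 0.0854. A call has exactly 8 rows; each row shifts and turns the pose as measured when the row begins, along the tool's axes as they then stand; what a row does not reach is not made up. A row lasts 1/10 s, in which the tool goes at most 50 mm and 8.59 degrees, less where a joint would pass 70% of its speed; a pose out of reach is approached as far as the arm can. A call is refused whole if a number of a shift passes 0.05 or a number of a turn 8.59, either way. A call with a gripper value outside its range is refused whole. The fingers move at their own pace and stop on an object; "squeeze" is the grip in N (left out, the last holds). Time passes only in rows, so rows that do not move let the fingers close, or fill a call up. It gives the time, the measured TCP pose, the force and the opening at its end, in the units of the state.
- bot.read_state(): the state, without advancing time (a new reading comes with each control period).
- bot.read_camera(name): name is "scene" or "top"; returns the picture (384x512x3 uint8, red, green, blue); there is no depth.
- bot.get_calibration(name): a dict with "fx", "fy", "cx", "cy" (pixels), "R" (3x3) and "t" (3): a world point X has camera coordinates R X + t. Camera axes: x right, y down, z forward; pixel columns grow to the right and rows downward; lengths in m; the calibration is good to about 2 mm. A picture is of the moment at which its call begins. get_calibration takes no time and is no camera call.
- bot.finish_job(): hands the job in, once; it reports no verdict.
The state is a dict: "time": time; "q": joint angles; "joint_vel": joint speeds; "joint_torque": joint torques, N m; "tool_pos": TCP position; "tcp_rot": TCP orientation; "wrist_force": force on the tool from outside, world axes, zero at the start; "torque": the same for the moment, N m; "width": opening from 0.0 (shut) to 1.0 (fully open).
Only numpy, scipy, OpenCV 4.12 (cv2) and the standard library are available. Lean on these libraries where they do the work, as an engineer would, in place of code of your own. Each camera call takes 0.05 s, during which the arm holds its last target.

## Working session

There is one attempt and no reset: what is moved stays moved. The work goes in short steps, Python scripts to look and compute and a tool call to move; the robot and the scene stay as the last step left them, time stands still between calls to the robot, and variables do not carry over. Pictures are saved under pics/ and viewed, and the job is handed in when it is done.

Besides the shell and the picture viewer there is one more tool, called after "Request:" by a JSON object that holds its "fn" and its "kwargs", one argument or row to a line. arm_command: Moves the arm, as the interface text tells. Its arguments: {"type":"object","properties":{"slide":{"type":"array","items":{"type":"array","items":{"type":"number"}}},"angular":{"type":"array","items":{"type":"array","items":{"type":"number"}}},"hand":{"type":"array","items":{"type":"number"}},"squeeze":{"type":"number"}},"required":["slide","angular","hand"]}

```bash
mkdir -p pics; ls
python3 - <<'E'
from workcell import bot
import cv2
print(bot.read_state())
for n in ("scene","top"):
    im=bot.read_camera(n); cv2.imwrite(f"pics/{n}0.png",im[:,:,::-1]); 
    c=bot.get_calibration(n); print(n,c)
E
```

```text
pics
{'time': 0.0, 'q': array([ 1.29610933e+00,  2.64754184e-01,  1.60541145e+00,  3.55274235e-06,
        1.27371796e+00, -3.68854224e-02]), 'joint_vel': array([-0.00020583, -0.0002555 , -0.00065826, -0.00044957, -0.00136268,
        0.00021323]), 'joint_torque': array([-2.36427732e-03, -5.15111947e+01, -3.67303169e+01, -2.65163389e-04,
        1.31041548e-02, -1.99237047e-05]), 'tool_pos': array([0.15879824, 0.6552955 , 0.23794111]), 'tcp_rot': array([-0.37261715, -3.11905336,  0.00355379]), 'wrist_force': array([0.96255605, 0.08900812, 0.66462878]), 'torque': array([ 0.02435646,  0.00626331, -0.03771822]), 'width': 0.9989921877869938}
scene {'fx': 466.1316851365616, 'fy': 466.1316851365616, 'cx': 245.84891322993337, 'cy': 186.58546954975537, 'R': array([[ 0.88905012, -0.45730875,  0.02141499],
       [-0.20295941, -0.4356374 , -0.87694215],
       [ 0.41036249,  0.77529915, -0.48011859]]), 't': array([-0.53313198,  0.1758079 ,  1.52507974])}
top {'fx': 439.7070591268076, 'fy': 439.7070591268076, 'cx': 256.8898102299757, 'cy': 193.854729365737, 'R': array([[-0.49764486, -0.86728108, -0.01315732],
       [-0.77557081,  0.45171133, -0.44096121],
       [ 0.38838063, -0.20923765, -0.89742972]]), 't': array([0.17178844, 0.51879475, 1.61708891])}
```

View pics/scene0.png

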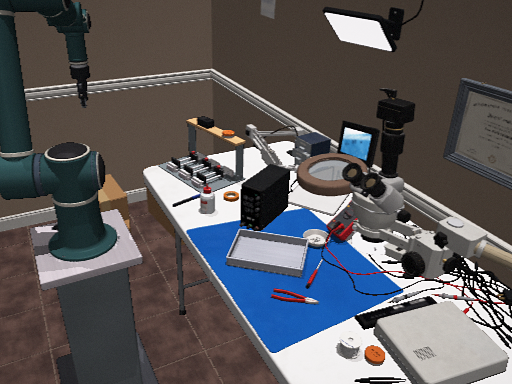

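View pics/top0.png

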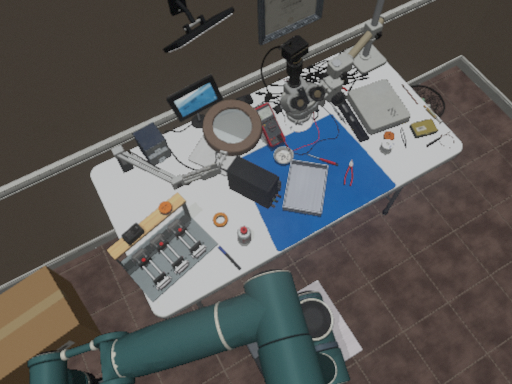

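Run:
```python
import cv2
a=cv2.imread("pics/top0.png"); b=cv2.imread("pics/scene0.png")
cv2.imwrite("pics/t1.png",cv2.resize(a[185:305,95:255],None,fx=5,fy=5,interpolation=cv2.INTER_CUBIC))
cv2.imwrite("pics/s1.png",cv2.resize(b[105:225,145:305],None,fx=5,fy=5,interpolation=cv2.INTER_CUBIC))
cv2.imwrite("pics/t2.png",cv2.resize(a[130:230,220:360],None,fx=5,fy=5,interpolation=cv2.INTER_CUBIC))
```

```text
(no output)
```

View pics/t1.png

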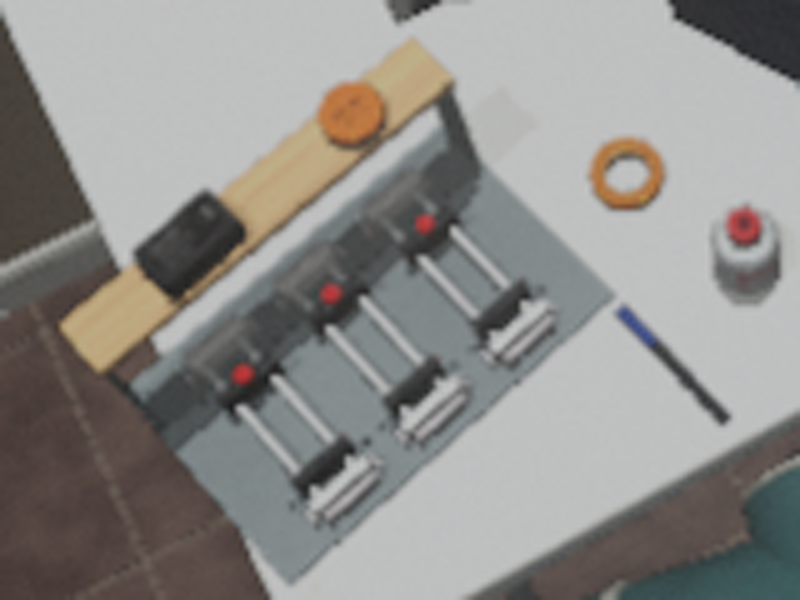

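View pics/s1.png

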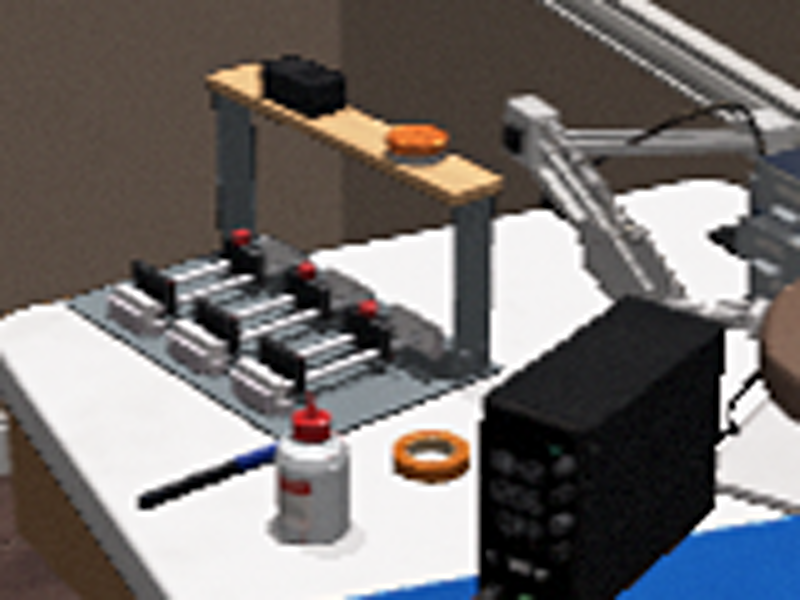

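View pics/t2.png

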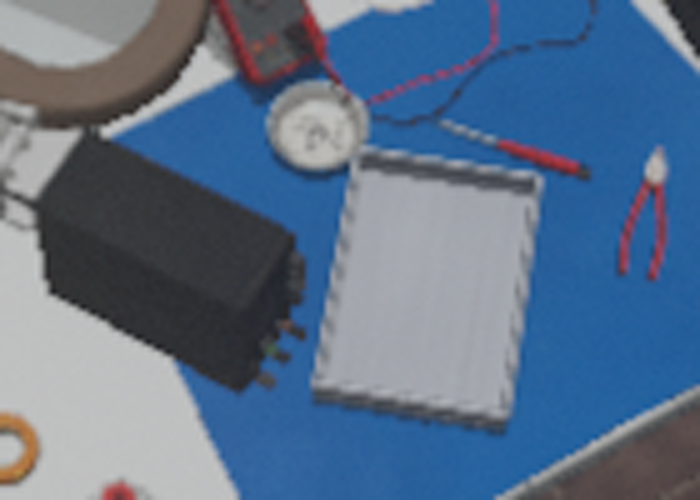

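```bash
cat > h.py <<'E'
import numpy as np,cv2
from workcell import bot
C={n:bot.get_calibration(n) for n in("scene","top")}
def proj(n,X):
    c=C[n];p=np.array(c["R"])@np.array(X,float)+c["t"];return np.array([c["fx"]*p[0]/p[2]+c["cx"],c["fy"]*p[1]/p[2]+c["cy"]])
def ray(n,uv):
    c=C[n];R=np.array(c["R"]);o=-R.T@c["t"];d=R.T@np.array([(uv[0]-c["cx"])/c["fx"],(uv[1]-c["cy"])/c["fy"],1]);return o,d/np.linalg.norm(d)
def onz(n,uv,z):
    o,d=ray(n,uv);return o+d*(z-o[2])/d[2]
def tri(a,b):
    o1,d1=ray("scene",a);o2,d2=ray("top",b)
    s,t=np.linalg.lstsq(np.c_[d1,-d2],o2-o1,rcond=None)[0]
    p,q=o1+s*d1,o2+t*d2;return (p+q)/2,np.linalg.norm(p-q)
E
python3 - <<'E'
from h import *
np.set_printoptions(precision=4,suppress=True)
print("origin",proj("top",[0,0,0]),"cam",ray("top",(0,0))[0],ray("scene",(0,0))[0])
def blobs(f,x0,y0,x1,y1):
    a=cv2.imread(f);h=cv2.cvtColor(a,cv2.COLOR_BGR2HSV)
    m=(((h[...,0]<6)|(h[...,0]>172))&(h[...,1]>130)&(h[...,2]>90)).astype(np.uint8)
    M=np.zeros_like(m);M[y0:y1,x0:x1]=m[y0:y1,x0:x1]
    n,l,s,c=cv2.connectedComponentsWithStats(M);return [(tuple(c[i]),s[i,4]) for i in range(1,n) if s[i,4]>=3]
T=blobs("pics/top0.png",95,185,255,305);S=blobs("pics/scene0.png",145,105,305,225)
print(T);print(S)
T=sorted([c for c,_ in T if c[0]<200]);S=sorted([c for c,_ in S if c[1]<170])
for a,b in zip(S,T): print(tri(a,b), onz("top",b,.054))
g=lambda x,y:(95+x/5-.4,185+y/5-.4)
for nm,p,z in [("rack right front",(613,297),.006),("rack left front",(290,583),.006),("shelf front L",(103,372),.162),("shelf front R",(455,83),.162),("tape",(627,173),.006),("bottle top",(744,222),.105),("pen a",(622,310),.006),("pen b",(725,418),.006)]:
    print(nm,onz("top",g(*p),z))
g=lambda x,y:(145+x/5-.4,105+y/5-.4)
for nm,p,z in [("shelf front L",(212,88),.162),("shelf front R",(492,200),.162),("rack lf",(70,300),.006),("bottle base",(310,535),0)]:
    print("S",nm,onz("scene",g(*p),z))
g=lambda x,y:(220+x/5-.4,130+y/5-.4)
for nm,p,z in [("tray",(368,150),.028),("tray",(543,175),.028),("tray",(506,420),.028),("tray",(315,390),.028),("psu nr",(238,308),.165),("psu",(297,238),.165),("psu",(95,135),.165),("psu",(40,208),.165),("dish",(318,128),.015)]:
    print(nm,onz("top",g(*p),z))
E
```

```text
origin [303.6013 334.9216] cam [-0.1402  0.253   1.6823] [-0.1162 -1.3496  0.8978]
[((np.float64(243.4), np.float64(229.88)), np.int32(25)), ((np.float64(179.63636363636363), np.float64(229.45454545454547)), np.int32(11)), ((np.float64(160.63636363636363), np.float64(243.45454545454547)), np.int32(11)), ((np.float64(143.28571428571428), np.float64(259.5)), np.int32(14))]
[((np.float64(192.83333333333334), np.float64(151.66666666666666)), np.int32(6)), ((np.float64(205.8), np.float64(158.0)), np.int32(5)), ((np.float64(218.33333333333334), np.float64(165.83333333333334)), np.int32(6)), ((np.float64(206.85185185185185), np.float64(188.40740740740742)), np.int32(27)), ((np.float64(204.71428571428572), np.float64(202.42857142857142)), np.int32(7))]
(array([0.5409, 0.3926, 0.0532]), np.float64(0.00048316006731006453)) [0.5403 0.3926 0.054 ]
(array([0.5662, 0.3074, 0.0545]), np.float64(0.00012486796380396342)) [0.5665 0.3074 0.054 ]
(array([0.5829, 0.2174, 0.0541]), np.float64(0.0012559773698276795)) [0.5823 0.2175 0.054 ]
rack right front [0.4705 0.1123 0.006 ]
rack left front [0.3903 0.4316 0.006 ]
shelf front L [0.5479 0.4705 0.162 ]
shelf front R [0.628  0.1501 0.162 ]
tape [0.5607 0.0522 0.006 ]
bottle top [0.4378 0.0051 0.105 ]
pen a [0.4571 0.1112 0.006 ]
pen b [0.3374 0.0826 0.006 ]
S shelf front L [0.5473 0.4675 0.162 ]
S shelf front R [0.6599 0.1492 0.162 ]
S rack lf [0.3945 0.4258 0.006 ]
S bottle base [ 0.4348 -0.0081  0.    ]
tray [ 0.6403 -0.352   0.028 ]
tray [ 0.5428 -0.4693  0.028 ]
tray [ 0.3659 -0.3139  0.028 ]
tray [ 0.4675 -0.1929  0.028 ]
psu nr [ 0.5063 -0.1408  0.165 ]
psu [ 0.5359 -0.2117  0.165 ]
psu [ 0.6979 -0.1202  0.165 ]
psu [ 0.6611 -0.0504  0.165 ]
dish [ 0.6877 -0.3306  0.015 ]
```

Run:
```python
from h import *
th=np.radians(14);ex=np.array([np.cos(th),np.sin(th)]);ey=np.array([-np.sin(th),np.cos(th)]);o=np.array([.5325,.297])
W=lambda x,y,z:[*(o+x*ex+y*ey),z]
for n,(x0,y0),k in (("top",(105,210),9),("scene",(165,140),9)):
    a=cv2.imread(f"pics/{n}0.png")[y0:y0+66,x0:x0+88]
    a=cv2.resize(a,None,fx=k,fy=k,interpolation=cv2.INTER_CUBIC)
    P=lambda X:tuple(int(v) for v in ((proj(n,X)-[x0,y0])*k+k/2))
    for y in(.09,0,-.09):
        for x,z,c in((-.078,.034,(0,255,0)),(-.058,.049,(255,255,0)),(.057,.049,(255,0,255)),(.035,.049,(0,255,255)),(.078,.034,(0,255,0))):
            cv2.line(a,P(W(x,y-.025,z)),P(W(x,y+.025,z)),c,1)
    cv2.polylines(a,[np.array([P(W(x,y,.006)) for x,y in((-.103,.167),(-.103,-.167),(.112,-.167),(.112,.167))])],True,(0,0,255),1)
    cv2.imwrite(f"pics/ov_{n}.png",a)
```

```text
(no output)
```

View pics/ov_top.png

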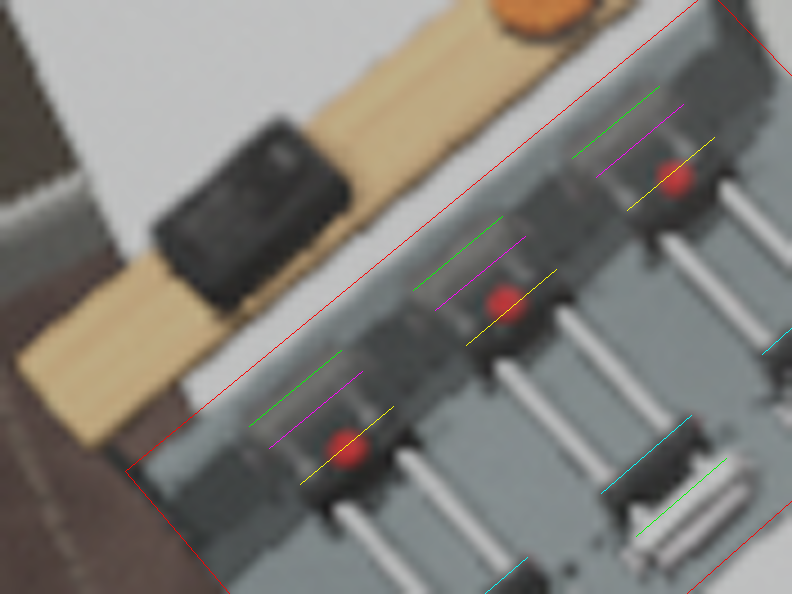

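View pics/ov_scene.png

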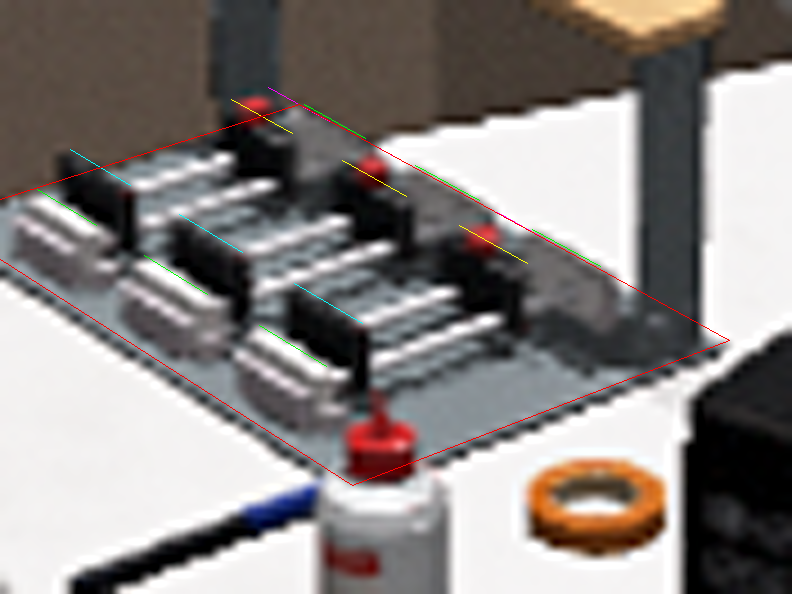

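```bash
cat >> h.py <<'E'
from scipy.spatial.transform import Rotation as Ro
th=np.radians(14);ex=np.array([np.cos(th),np.sin(th),0]);ey=np.array([-np.sin(th),np.cos(th),0]);RO=np.array([.5325,.297,0]);ez=np.array([0,0,1.])
W=lambda x,y,z:RO+x*ex+y*ey+z*ez
def toolR(al,yaw=14.):
    a=np.radians(al);t=np.radians(yaw);X=np.array([np.cos(t),np.sin(t),0]);Y=np.array([-np.sin(t),np.cos(t),0])
    z=np.sin(a)*X-np.cos(a)*ez;return np.c_[np.cross(Y,z),Y,z]
def inrack(p):
    d=np.array(p)-RO;return np.round([d@ex*1000,d@ey*1000,d[2]*1000],1)
def plan(pos,R,n):
    s=bot.read_state();p=s["tool_pos"];R0=Ro.from_rotvec(s["tcp_rot"]).as_matrix()
    dr=Ro.from_matrix(R0.T@R).as_rotvec();step=(np.array(pos)-p)/n
    sl=[];Rc=R0
    for i in range(n):
        sl.append([round(float(v),4) for v in Rc.T@step]);Rc=Rc@Ro.from_rotvec(dr/n).as_matrix()
    print("t",s["time"],"rack",inrack(p),"w",s["width"],"F",s["wrist_force"].round(1))
    print("slide",sl);print("ang/row",np.degrees(dr/n).round(2))
E
python3 - <<'E'
from h import *
R=toolR(35)
tgt=W(.031,.091,.043)
plan(tgt-.12*R[:,2],R,14)
E
```

```text
t 0.1 rack [-275.9  438.1  238.1] w 0.9991052326329414 F [-0.1 -0.1  0.1]
slide [[-0.0266, -0.0141, 0.0069], [-0.0258, -0.015, 0.0079], [-0.0249, -0.016, 0.0088], [-0.0239, -0.0169, 0.0097], [-0.0229, -0.0178, 0.0105], [-0.0219, -0.0186, 0.0113], [-0.0207, -0.0194, 0.012], [-0.0195, -0.0203, 0.0126], [-0.0183, -0.021, 0.0132], [-0.017, -0.0218, 0.0138], [-0.0157, -0.0224, 0.0142], [-0.0143, -0.0231, 0.0146], [-0.0129, -0.0237, 0.015], [-0.0114, -0.0243, 0.0152]]
ang/row [-0.61 -2.45 -1.91]
```

Request:
{"fn": "arm_command", "kwargs": {
  "slide": [
    [-0.026, -0.014, 0.007],
    [-0.026, -0.015, 0.008],
    [-0.025, -0.016, 0.009],
    [-0.024, -0.017, 0.01],
    [-0.023, -0.018, 0.01],
    [-0.022, -0.019, 0.011],
    [-0.021, -0.019, 0.012],
    [-0.02, -0.02, 0.013]
  ],
  "angular": [
    [-0.6, -2.5, -1.9],
    [-0.6, -2.5, -1.9],
    [-0.6, -2.5, -1.9],
    [-0.6, -2.5, -1.9],
    [-0.6, -2.5, -1.9],
    [-0.6, -2.5, -1.9],
    [-0.6, -2.5, -1.9],
    [-0.6, -2.5, -1.9]
  ],
  "hand": [0.07, 0.07, 0.07, 0.07, 0.07, 0.07, 0.07, 0.07],
  "squeeze": 20
}}

```text
time: 0.9
tool_pos: [0.344, 0.4923, 0.179]
tcp_rot: [-0.065, 2.775, 0.054]
wrist_force: [0.4, 0.2, -0.3]
width: 0.816
```

Run:
```python
from h import *
R=toolR(35)
tgt=W(.031,.091,.043)
plan(tgt-.10*R[:,2],R,8)
```

```text
t 0.9 rack [-135.6  235.   179. ] w 0.8159074909868307 F [ 0.4  0.2 -0.3]
slide [[-0.0135, -0.0153, 0.0119], [-0.0127, -0.0157, 0.0122], [-0.012, -0.016, 0.0124], [-0.0113, -0.0164, 0.0127], [-0.0105, -0.0168, 0.0129], [-0.0097, -0.0171, 0.013], [-0.0089, -0.0174, 0.0132], [-0.0081, -0.0177, 0.0133]]
ang/row [-0.46 -1.73 -1.31]
```

Request:
{"fn": "arm_command", "kwargs": {
  "slide": [
    [-0.0135, -0.015, 0.012],
    [-0.013, -0.0155, 0.012],
    [-0.012, -0.016, 0.0125],
    [-0.0115, -0.0165, 0.0125],
    [-0.0105, -0.017, 0.013],
    [-0.01, -0.017, 0.013],
    [-0.009, -0.0175, 0.013],
    [-0.008, -0.0175, 0.0135]
  ],
  "angular": [
    [-0.5, -1.7, -1.3],
    [-0.5, -1.7, -1.3],
    [-0.5, -1.7, -1.3],
    [-0.5, -1.7, -1.3],
    [-0.5, -1.7, -1.3],
    [-0.5, -1.7, -1.3],
    [-0.5, -1.7, -1.3],
    [-0.5, -1.7, -1.3]
  ],
  "hand": [0.07, 0.07, 0.07, 0.07, 0.07, 0.07, 0.07, 0.07]
}}

```text
time: 1.7
tool_pos: [0.4884, 0.3712, 0.1195]
tcp_rot: [-0.321, 2.513, 0.1]
wrist_force: [-0.5, -0.5, 0.3]
width: 0.821
```

Run:
```python
from h import *
R=toolR(35)
tgt=W(.031,.091,.043)
plan(tgt,R,8)
for n in("top","scene"):
    cv2.imwrite(f"pics/{n}2.png",bot.read_camera(n)[:,:,::-1])
a=cv2.imread("pics/top2.png")[190:310,95:215];b=cv2.imread("pics/scene2.png")[90:210,145:265]
cv2.imwrite("pics/c2.png",np.hstack([cv2.resize(v,(400,400),interpolation=cv2.INTER_CUBIC) for v in(a,b)]))
```

```text
t 1.7 rack [-24.8  82.6 119.5] w 0.8205773997966548 F [-0.5 -0.5  0.3]
slide [[-0.0002, 0.001, 0.0118], [-0.0002, 0.001, 0.0118], [-0.0002, 0.001, 0.0118], [-0.0002, 0.001, 0.0118], [-0.0002, 0.001, 0.0118], [-0.0002, 0.001, 0.0118], [-0.0002, 0.001, 0.0118], [-0.0002, 0.001, 0.0118]]
ang/row [0.04 0.   0.06]
```

View pics/c2.png

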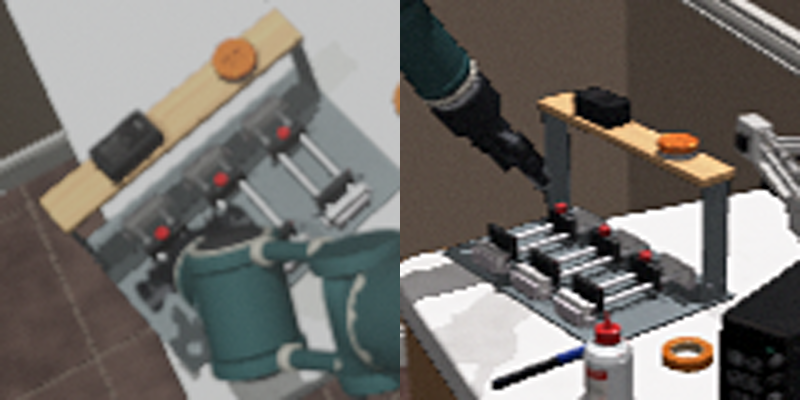

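Request:
{"fn": "arm_command", "kwargs": {
  "slide": [
    [0, 0.004, 0.008],
    [0, 0.004, 0.012],
    [0, 0.0005, 0.012],
    [0, 0, 0.012],
    [0, 0, 0.012],
    [0, 0, 0.012],
    [0, 0, 0.012],
    [0, 0, 0.012]
  ],
  "angular": [
    [0, 0, 0],
    [0, 0, 0],
    [0, 0, 0],
    [0, 0, 0],
    [0, 0, 0],
    [0, 0, 0],
    [0, 0, 0],
    [0, 0, 0]
  ],
  "hand": [0.07, 0.07, 0.07, 0.07, 0.07, 0.07, 0.07, 0.07]
}}

```text
time: 2.6
tool_pos: [0.5379, 0.4019, 0.0421]
tcp_rot: [-0.317, 2.514, 0.108]
wrist_force: [-0.9, -2.4, 2.3]
width: 0.822
```

Run:
```python
from h import *
R=toolR(35)
tgt=W(.031,.091,.043)
plan(tgt,R,1)
for n in("top","scene"):
    cv2.imwrite(f"pics/{n}3.png",bot.read_camera(n)[:,:,::-1])
a=cv2.imread("pics/top3.png")[190:310,95:215];b=cv2.imread("pics/scene3.png")[110:190,165:245]
cv2.imwrite("pics/c3.png",np.hstack([cv2.resize(v,(400,400),interpolation=cv2.INTER_CUBIC) for v in(a,b)]))
```

```text
t 2.6 rack [ 30.6 100.5  42.1] w 0.8220440741987816 F [-0.9 -2.4  2.3]
slide [[-0.0008, -0.0095, -0.0006]]
ang/row [0.54 0.03 0.22]
```

View pics/c3.png

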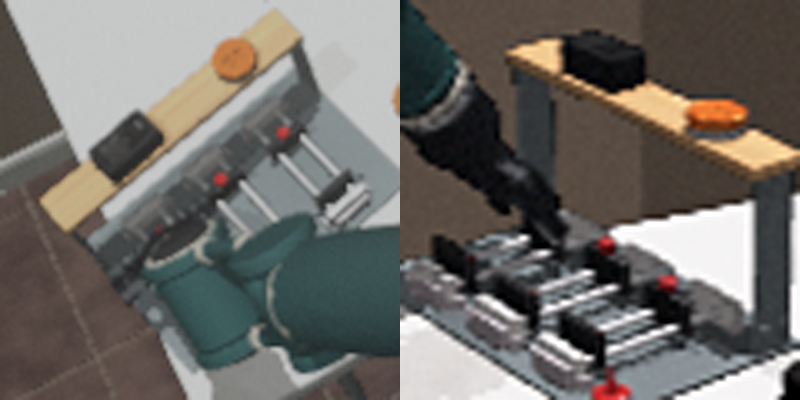

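Request:
{"fn": "arm_command", "kwargs": {
  "slide": [
    [-0.0008, -0.0095, 0],
    [0, 0, 0],
    [0, 0, 0],
    [0, 0, 0],
    [0, 0, 0],
    [0, 0, 0],
    [0, 0, 0],
    [0, 0, 0]
  ],
  "angular": [
    [0.5, 0, 0.2],
    [0, 0, 0],
    [0, 0, 0],
    [0, 0, 0],
    [0, 0, 0],
    [0, 0, 0],
    [0, 0, 0],
    [0, 0, 0]
  ],
  "hand": [0.07, 0.07, 0.045, 0.045, 0.045, 0.045, 0.045, 0.045]
}}

```text
time: 3.5
tool_pos: [0.54, 0.393, 0.0431]
tcp_rot: [-0.309, 2.515, 0.098]
wrist_force: [1.2, 0.1, -0.9]
width: 0.575
```

Run:
```python
from h import *
R=toolR(35)
tgt=W(.031,.091,.043)
plan(tgt,R,1)
```

```text
t 3.5 rack [30.5 91.4 43.1] w 0.5748761085904982 F [ 1.2  0.1 -0.9]
slide [[-0.0004, -0.0004, 0.0003]]
ang/row [ 0.02 -0.01  0.02]
```

Request:
{"fn": "arm_command", "kwargs": {
  "slide": [
    [0.0049, 0, -0.0034],
    [0.0049, 0, -0.0034],
    [0.0049, 0, -0.0034],
    [0.0049, 0, -0.0034],
    [0.0049, 0, -0.0034],
    [0.0049, 0, -0.0034],
    [0.0049, 0, -0.0034],
    [0.0049, 0, -0.0034]
  ],
  "angular": [
    [0, 0, 0],
    [0, 0, 0],
    [0, 0, 0],
    [0, 0, 0],
    [0, 0, 0],
    [0, 0, 0],
    [0, 0, 0],
    [0, 0, 0]
  ],
  "hand": [0.045, 0.045, 0.045, 0.045, 0.045, 0.045, 0.045, 0.045]
}}

```text
time: 4.3
tool_pos: [0.4904, 0.3805, 0.0432]
tcp_rot: [-0.309, 2.514, 0.098]
wrist_force: [1.7, 0.1, -2.0]
width: 0.573
```

Run:
```python
from h import *
R=toolR(35)
plan(W(-.028,.091,.043),R,1)
cv2.imwrite("pics/scene4.png",bot.read_camera("scene")[:,:,::-1])
b=cv2.imread("pics/scene4.png")[110:190,155:235]
cv2.imwrite("pics/c4.png",cv2.resize(b,(560,560),interpolation=cv2.INTER_CUBIC))
```

```text
t 4.3 rack [-20.7  91.2  43.2] w 0.572709858660145 F [ 1.7  0.1 -2. ]
slide [[0.0061, -0.0002, -0.0041]]
ang/row [ 0.    0.03 -0.01]
```

View pics/c4.png

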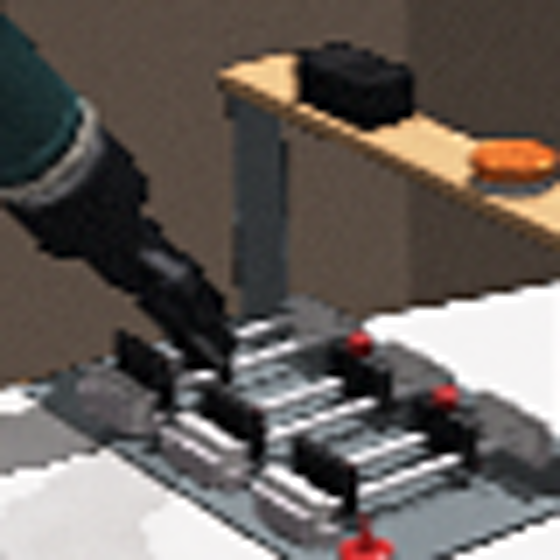

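Request:
{"fn": "arm_command", "kwargs": {
  "slide": [
    [0.002, 0, -0.0014],
    [0.002, 0, -0.0014],
    [0.002, 0, -0.0014],
    [0.002, 0, -0.0014],
    [0.002, 0, -0.0014],
    [0.002, 0, -0.0014],
    [0, 0, 0],
    [0, 0, 0]
  ],
  "angular": [
    [0, 0, 0],
    [0, 0, 0],
    [0, 0, 0],
    [0, 0, 0],
    [0, 0, 0],
    [0, 0, 0],
    [0, 0, 0],
    [0, 0, 0]
  ],
  "hand": [0.045, 0.045, 0.045, 0.045, 0.045, 0.045, 0.045, 0.045]
}}

```text
time: 5.15
tool_pos: [0.4781, 0.3775, 0.0462]
tcp_rot: [-0.307, 2.509, 0.097]
wrist_force: [2.1, 0.5, -2.7]
width: 0.577
```

Run:
```python
from h import *
R=toolR(35)
plan(W(-.028,.091,.043),R,1)
```

```text
t 5.15 rack [-33.3  91.2  46.2] w 0.5768164845008408 F [ 2.1  0.5 -2.7]
slide [[-0.0025, -0.0002, 0.0056]]
ang/row [-0.05  0.34 -0.03]
```

Run:
```python
from h import *
for n in("top","scene"):
    cv2.imwrite(f"pics/{n}5.png",bot.read_camera(n)[:,:,::-1])
a=cv2.imread("pics/top5.png")[220:290,105:175];b=cv2.imread("pics/scene5.png")[130:190,155:215]
cv2.imwrite("pics/c5.png",np.hstack([cv2.resize(v,(400,400),interpolation=cv2.INTER_CUBIC) for v in(a,b)]))
```

```text
(no output)
```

View pics/c5.png

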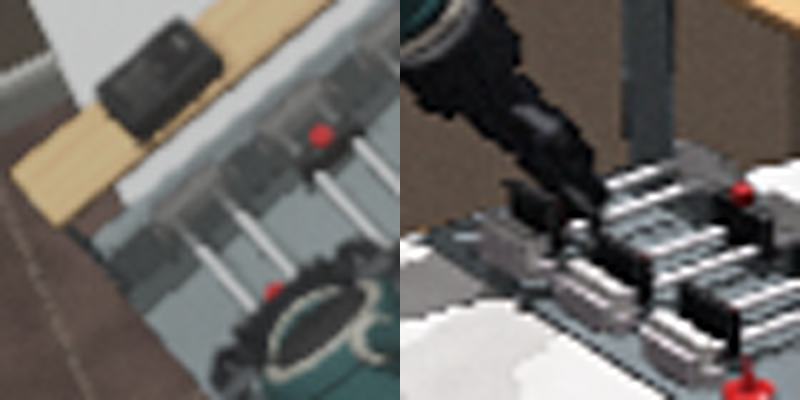

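Run:
```python
from h import *
print(inrack(onz("top",(152.9,270.8),.056)))
a=cv2.imread("pics/top5.png");h=cv2.cvtColor(a,cv2.COLOR_BGR2HSV)
m=(((h[...,0]<6)|(h[...,0]>172))&(h[...,1]>110)&(h[...,2]>70)).astype(np.uint8)
n,l,s,c=cv2.connectedComponentsWithStats(m)
for i in range(1,n):
    if 100<c[i][0]<190 and 220<c[i][1]<290: print(c[i],s[i],inrack(onz("top",c[i],.054)))
```

```text
[-31.5  91.7  56. ]
[179.5 229.5] [178 228   4   4  12] [ 29.3 -88.7  54. ]
[160.71428571 243.5       ] [159 242   4   4  14] [35.1  1.8 54. ]
[152.66666667 270.66666667] [152 270   3   3   6] [-29.7  92.   54. ]
```

Request:
{"fn": "arm_command", "kwargs": {
  "slide": [
    [-0.0078, 0, 0.0055],
    [-0.0078, 0, 0.0055],
    [-0.0078, 0, 0.0055],
    [-0.0078, 0, 0.0055],
    [-0.0078, 0, 0.0055],
    [-0.0078, 0, 0.0055],
    [-0.0078, 0, 0.0055],
    [-0.0078, 0, 0.0055]
  ],
  "angular": [
    [0, 0, 0],
    [0, 0, 0],
    [0, 0, 0],
    [0, 0, 0],
    [0, 0, 0],
    [0, 0, 0],
    [0, 0, 0],
    [0, 0, 0]
  ],
  "hand": [0.045, 0.045, 0.045, 0.045, 0.045, 0.045, 0.045, 0.045]
}}

```text
time: 6.05
tool_pos: [0.5549, 0.3966, 0.0428]
tcp_rot: [-0.31, 2.514, 0.097]
wrist_force: [-2.4, -0.0, -1.5]
width: 0.575
```

Run:
```python
from h import *
R=toolR(35)
plan(W(.058,.091,.043),R,4)
```

```text
t 6.05 rack [45.9 91.2 42.8] w 0.5749004459809564 F [-2.4 -0.  -1.5]
slide [[-0.0025, -0.0001, 0.0017], [-0.0025, -0.0001, 0.0017], [-0.0025, -0.0001, 0.0017], [-0.0025, -0.0001, 0.0017]]
ang/row [-0.    0.01  0.02]
```

Request:
{"fn": "arm_command", "kwargs": {
  "slide": [
    [-0.0023, 0, 0.0016],
    [-0.0023, 0, 0.0016],
    [-0.0023, 0, 0.0016],
    [-0.0023, 0, 0.0016],
    [-0.0023, 0, 0.0016],
    [-0.0023, 0, 0.0016],
    [-0.0016, 0, 0.0011],
    [-0.0016, 0, 0.0011]
  ],
  "angular": [
    [0, 0, 0],
    [0, 0, 0],
    [0, 0, 0],
    [0, 0, 0],
    [0, 0, 0],
    [0, 0, 0],
    [0, 0, 0],
    [0, 0, 0]
  ],
  "hand": [0.045, 0.045, 0.045, 0.045, 0.045, 0.045, 0.045, 0.045]
}}

```text
time: 6.85
tool_pos: [0.5656, 0.3994, 0.0426]
tcp_rot: [-0.309, 2.521, 0.093]
wrist_force: [-13.5, -2.5, 7.2]
width: 0.576
```

```bash
cat > look.py <<'E'
import sys
from h import *
k=sys.argv[1]
for n in("top","scene"):
    cv2.imwrite(f"pics/{n}{k}.png",bot.read_camera(n)[:,:,::-1])
A=cv2.imread(f"pics/top{k}.png");a=A[200:300,100:200];b=cv2.imread(f"pics/scene{k}.png")[120:200,160:240]
cv2.imwrite(f"pics/c{k}.png",np.hstack([cv2.resize(v,(400,400),interpolation=cv2.INTER_CUBIC) for v in(a,b)]))
h=cv2.cvtColor(A,cv2.COLOR_BGR2HSV)
m=(((h[...,0]<6)|(h[...,0]>172))&(h[...,1]>110)&(h[...,2]>70)).astype(np.uint8)
n,l,s,c=cv2.connectedComponentsWithStats(m)
for i in range(1,n):
    if 100<c[i][0]<200 and 210<c[i][1]<300: print("knob",c[i].round(1),s[i][4],inrack(onz("top",c[i],.054)))
st=bot.read_state();print(st["time"],inrack(st["tool_pos"]),st["width"]*85.4,st["wrist_force"].round(1))
E
python3 look.py 6
```

```text
knob [179.5 229.5] 12 [ 29.3 -88.7  54. ]
knob [160.7 243.5] 14 [35.1  1.8 54. ]
6.95 [56.9 91.4 42.5] 48.89930994683682 [-16.   -3.4  10.4]
```

View pics/c6.png

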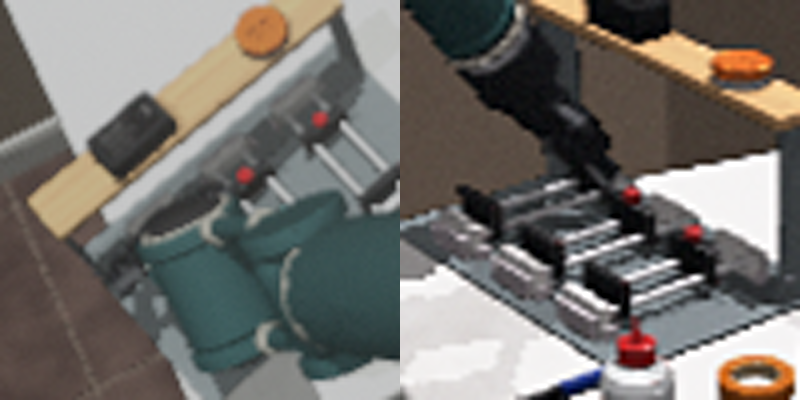

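Request:
{"fn": "arm_command", "kwargs": {
  "slide": [
    [0, 0, 0],
    [0, 0, 0],
    [0, 0, -0.01],
    [0, 0, -0.015],
    [0, 0, -0.015],
    [0, 0, -0.015],
    [0, 0, -0.015],
    [0, 0, -0.015]
  ],
  "angular": [
    [0, 0, 0],
    [0, 0, 0],
    [0, 0, 0],
    [0, 0, 0],
    [0, 0, 0],
    [0, 0, 0],
    [0, 0, 0],
    [0, 0, 0]
  ],
  "hand": [0.07, 0.07, 0.07, 0.07, 0.07, 0.07, 0.07, 0.07]
}}

```text
time: 7.75
tool_pos: [0.5213, 0.3889, 0.1185]
tcp_rot: [-0.309, 2.515, 0.094]
wrist_force: [0.1, -0.4, -0.7]
width: 0.819
```

```bash
python3 look.py 7
python3 - <<'E'
from h import *
R=toolR(35)
plan(W(.034,.0015,.043)-.09*R[:,2],R,4)
E
```

```text
knob [179.5 229.5] 12 [ 29.3 -88.7  54. ]
knob [160.7 243.5] 14 [35.1  1.8 54. ]
knob [138.5 255. ] 4 [58.2 93.1 54. ]
7.85 [ 12.3  92.7 120.4] 70.25775660467082 [0.1 0.2 0.4]
t 7.85 rack [ 12.3  92.7 120.4] w 0.8226903583685107 F [0.1 0.2 0.4]
slide [[0.0066, -0.0228, -0.0036], [0.0066, -0.0228, -0.0036], [0.0066, -0.0228, -0.0035], [0.0067, -0.0228, -0.0035]]
ang/row [-0.01  0.04  0.  ]
```

View pics/c7.png

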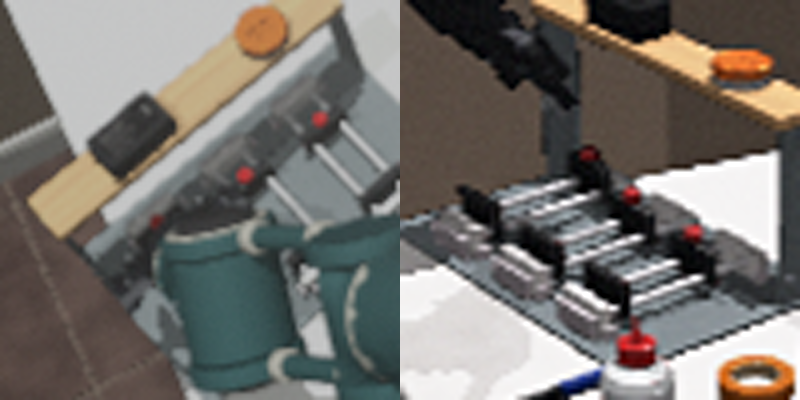

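Request:
{"fn": "arm_command", "kwargs": {
  "slide": [
    [0.0045, -0.015, -0.0024],
    [0.0045, -0.015, -0.0024],
    [0.0045, -0.015, -0.0024],
    [0.0045, -0.015, -0.0024],
    [0.0045, -0.015, -0.0024],
    [0.0045, -0.015, -0.0024],
    [0, 0, 0],
    [0, 0, 0]
  ],
  "angular": [
    [0, 0, 0],
    [0, 0, 0],
    [0, 0, 0],
    [0, 0, 0],
    [0, 0, 0],
    [0, 0, 0],
    [0, 0, 0],
    [0, 0, 0]
  ],
  "hand": [0.07, 0.07, 0.07, 0.07, 0.07, 0.07, 0.07, 0.07]
}}

```text
time: 8.65
tool_pos: [0.5147, 0.2853, 0.1118]
tcp_rot: [-0.307, 2.516, 0.089]
wrist_force: [0.3, 0.5, -0.2]
width: 0.821
```

Run:
```python
from h import *
R=toolR(35)
plan(W(.035,.0018,.043),R,7)
```

```text
t 8.65 rack [-20.   -7.  111.8] w 0.8213404154234611 F [ 0.3  0.5 -0.2]
slide [[-0.0008, 0.0013, 0.0125], [-0.0008, 0.0013, 0.0125], [-0.0008, 0.0013, 0.0126], [-0.0008, 0.0013, 0.0126], [-0.0008, 0.0013, 0.0126], [-0.0008, 0.0013, 0.0126], [-0.0008, 0.0013, 0.0126]]
ang/row [-0.05 -0.01  0.  ]
```

Request:
{"fn": "arm_command", "kwargs": {
  "slide": [
    [-0.001, 0.0035, 0.008],
    [-0.001, 0.0035, 0.012],
    [-0.001, 0.001, 0.0125],
    [-0.001, 0, 0.0125],
    [-0.001, 0, 0.0125],
    [0, 0, 0.0125],
    [0, 0, 0.01],
    [0, 0, 0]
  ],
  "angular": [
    [0, 0, 0],
    [0, 0, 0],
    [0, 0, 0],
    [0, 0, 0],
    [0, 0, 0],
    [0, 0, 0],
    [0, 0, 0],
    [0, 0, 0]
  ],
  "hand": [0.07, 0.07, 0.07, 0.07, 0.07, 0.07, 0.07, 0.07]
}}

```text
time: 9.45
tool_pos: [0.5657, 0.3101, 0.0463]
tcp_rot: [-0.311, 2.513, 0.093]
wrist_force: [0.3, 0.4, -0.8]
width: 0.818
```

Run:
```python
from h import *
R=toolR(35)
plan(W(.035,.0018,.043),R,1)
```

```text
t 9.45 rack [35.4  4.7 46.3] w 0.817677029451671 F [ 0.3  0.4 -0.8]
slide [[0.0023, -0.0029, 0.0025]]
ang/row [-0.14  0.05  0.16]
```

Request:
{"fn": "arm_command", "kwargs": {
  "slide": [
    [0.002, -0.0029, 0.0025],
    [0, 0, 0],
    [0, 0, 0],
    [0, 0, 0],
    [0, 0, 0],
    [0, 0, 0],
    [0, 0, 0],
    [0.001, 0, -0.0007]
  ],
  "angular": [
    [0, 0, 0],
    [0, 0, 0],
    [0, 0, 0],
    [0, 0, 0],
    [0, 0, 0],
    [0, 0, 0],
    [0, 0, 0],
    [0, 0, 0]
  ],
  "hand": [0.07, 0.045, 0.045, 0.045, 0.045, 0.045, 0.045, 0.045]
}}

```text
time: 10.25
tool_pos: [0.565, 0.3065, 0.0438]
tcp_rot: [-0.311, 2.513, 0.092]
wrist_force: [2.2, 0.0, -1.9]
width: 0.578
```

Run:
```python
from h import *
R=toolR(35)
plan(W(-.028,.0018,.043),R,8)
```

```text
t 10.25 rack [33.9  1.4 43.8] w 0.5777827392996735 F [ 2.2  0.  -1.9]
slide [[0.0064, 0.0001, -0.0044], [0.0064, 0.0001, -0.0044], [0.0064, 0.0001, -0.0044], [0.0064, 0.0001, -0.0044], [0.0064, 0.0001, -0.0044], [0.0064, 0.0001, -0.0044], [0.0064, 0.0001, -0.0044], [0.0064, 0.0001, -0.0044]]
ang/row [-0.03  0.01  0.02]
```

Request:
{"fn": "arm_command", "kwargs": {
  "slide": [
    [0.0033, 0, -0.0023],
    [0.0033, 0, -0.0023],
    [0.0033, 0, -0.0023],
    [0.0033, 0, -0.0023],
    [0.0033, 0, -0.0023],
    [0.0033, 0, -0.0023],
    [0.0033, 0, -0.0023],
    [0.0033, 0, -0.0023]
  ],
  "angular": [
    [0, 0, 0],
    [0, 0, 0],
    [0, 0, 0],
    [0, 0, 0],
    [0, 0, 0],
    [0, 0, 0],
    [0, 0, 0],
    [0, 0, 0]
  ],
  "hand": [0.045, 0.045, 0.045, 0.045, 0.045, 0.045, 0.045, 0.045]
}}

```text
time: 11.05
tool_pos: [0.5399, 0.3005, 0.0514]
tcp_rot: [-0.309, 2.499, 0.093]
wrist_force: [10.6, 0.3, -1.9]
width: 0.578
```

```bash
python3 look.py 8
```

```text
knob [179.5 229.5] 12 [ 29.3 -88.7  54. ]
knob [164.  246.5] 2 [16.4  0.3 54. ]
knob [138.9 255.1] 8 [56.7 92.4 54. ]
11.15 [ 8.   1.8 51.6] 49.32606608122724 [10.3 -0.1 -1.3]
```

View pics/c8.png

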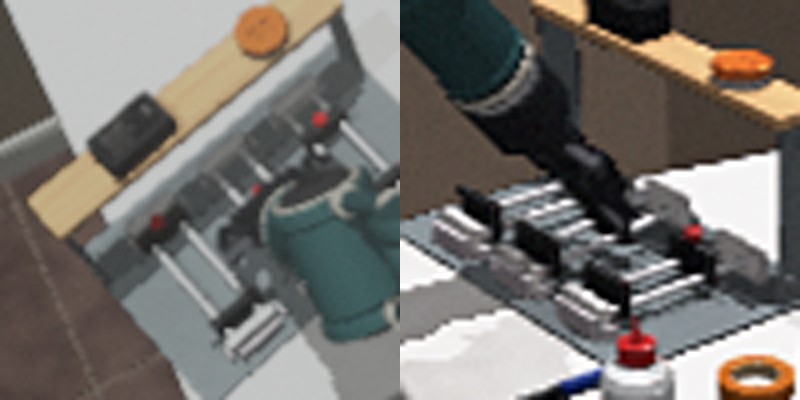

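Request:
{"fn": "arm_command", "kwargs": {
  "slide": [
    [0, 0, 0],
    [0, 0, 0],
    [0.001, 0, 0.004],
    [0.001, 0, 0.004],
    [0, 0, 0],
    [0, 0, 0],
    [0, 0, 0],
    [0, 0, 0]
  ],
  "angular": [
    [0, 0, 0],
    [0, 0, 0],
    [0, 0, 0],
    [0, 0, 0],
    [0, 0, 0],
    [0, 0, 0],
    [0, 0, 0],
    [0, 0, 0]
  ],
  "hand": [0.065, 0.065, 0.065, 0.065, 0.045, 0.045, 0.045, 0.045]
}}

```text
time: 11.95
tool_pos: [0.5419, 0.303, 0.0457]
tcp_rot: [-0.312, 2.496, 0.098]
wrist_force: [1.8, -0.8, -0.4]
width: 0.578
```

Run:
```python
from h import *
plan(W(.008,.0018,.043),toolR(35),1)
```

```text
t 11.95 rack [10.5  3.5 45.7] w 0.5777114732020318 F [ 1.8 -0.8 -0.4]
slide [[0.0037, -0.0017, 0.0007]]
ang/row [0.   1.05 0.23]
```

Regripped lower; a gentle confirming pull with slight downward bias.

Request:
{"fn": "arm_command", "kwargs": {
  "slide": [
    [0.0023, 0, -0.001],
    [0.0023, 0, -0.001],
    [0.0023, 0, -0.001],
    [0.0023, 0, -0.001],
    [0.0023, 0, -0.001],
    [0.0023, 0, -0.001],
    [0.0023, 0, -0.001],
    [0.0023, 0, -0.001]
  ],
  "angular": [
    [0, 0.3, 0],
    [0, 0.3, 0],
    [0, 0.3, 0],
    [0, 0, 0],
    [0, 0, 0],
    [0, 0, 0],
    [0, 0, 0],
    [0, 0, 0]
  ],
  "hand": [0.045, 0.045, 0.045, 0.045, 0.045, 0.045, 0.045, 0.045]
}}

```text
time: 12.75
tool_pos: [0.5382, 0.3023, 0.055]
tcp_rot: [-0.306, 2.49, 0.099]
wrist_force: [8.8, -0.8, -1.0]
width: 0.577
```

```bash
python3 look.py 9
```

```text
knob [179.5 229.5] 12 [ 29.3 -88.7  54. ]
knob [163.5 247.5] 2 [14.5  4.2 54. ]
knob [139.  255.3] 7 [55.9 92.5 54. ]
12.85 [ 6.8  3.7 55. ] 49.05111956400936 [ 7.7 -0.4 -0.9]
```

View pics/c9.png

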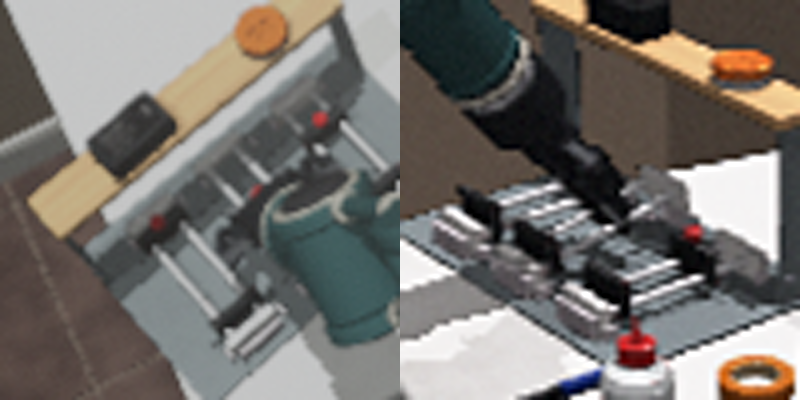

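Request:
{"fn": "arm_command", "kwargs": {
  "slide": [
    [0.001, 0, 0.003],
    [0.001, 0, 0.003],
    [0.001, 0, 0.003],
    [0.0005, 0, 0.002],
    [0, 0, 0.001],
    [-0.0033, 0, 0.0023],
    [-0.0033, 0, 0.0023],
    [-0.0033, 0, 0.0023]
  ],
  "angular": [
    [0, 0.3, 0],
    [0, 0.3, 0],
    [0, 0.3, 0],
    [0, 0.3, 0],
    [0, 0, 0],
    [0, 0, 0],
    [0, 0, 0],
    [0, 0, 0]
  ],
  "hand": [0.045, 0.045, 0.045, 0.045, 0.045, 0.045, 0.045, 0.045]
}}

```text
time: 13.65
tool_pos: [0.5571, 0.3073, 0.0465]
tcp_rot: [-0.307, 2.507, 0.098]
wrist_force: [-1.9, -1.6, 5.7]
width: 0.573
```

```bash
python3 look.py 10; python3 -c "
from h import *
plan(W(.057,.003,.045),toolR(35),8)"
```

```text
knob [179.5 229.5] 12 [ 29.3 -88.7  54. ]
knob [160. 244.] 1 [35.5  5.1 54. ]
knob [139.  255.3] 7 [55.9 92.5 54. ]
13.75 [27.   4.1 46.7] 49.024894606875996 [ 2.  -1.3  2.3]
t 13.75 rack [27.   4.1 46.7] w 0.5740619977385948 F [ 2.  -1.3  2.3]
slide [[-0.0029, -0.0001, 0.0024], [-0.0029, -0.0001, 0.0023], [-0.0029, -0.0001, 0.0023], [-0.0029, -0.0001, 0.0023], [-0.0029, -0.0001, 0.0023], [-0.0029, -0.0001, 0.0023], [-0.003, -0.0001, 0.0023], [-0.003, -0.0001, 0.0023]]
ang/row [-0.    0.06 -0.01]
```

View pics/c10.png

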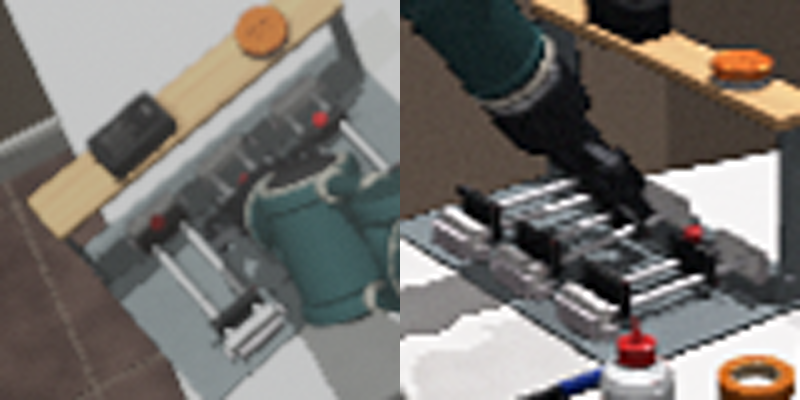

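Middle vice looks seated again (rear foot down). Continue back.

Request:
{"fn": "arm_command", "kwargs": {
  "slide": [
    [-0.003, 0, 0.0023],
    [-0.003, 0, 0.0023],
    [-0.003, 0, 0.0023],
    [-0.003, 0, 0.0022],
    [-0.003, 0, 0.0022],
    [-0.003, 0, 0.0022],
    [-0.0025, 0, 0.0018],
    [-0.0025, 0, 0.0018]
  ],
  "angular": [
    [0, 0, 0],
    [0, 0, 0],
    [0, 0, 0],
    [0, 0, 0],
    [0, 0, 0],
    [0, 0, 0],
    [0, 0, 0],
    [0, 0, 0]
  ],
  "hand": [0.045, 0.045, 0.045, 0.045, 0.045, 0.045, 0.045, 0.045]
}}

```text
time: 14.55
tool_pos: [0.586, 0.3151, 0.0477]
tcp_rot: [-0.305, 2.505, 0.099]
wrist_force: [-24.6, -6.2, 22.7]
width: 0.579
```

```bash
python3 look.py 11
```

```text
knob [179.5 229.5] 12 [ 29.3 -88.7  54. ]
knob [139.  255.3] 7 [55.9 92.5 54. ]
14.65 [56.3  4.5 47.7] 49.10162058048515 [-12.1  -4.5  11.8]
```

Request:
{"fn": "arm_command", "kwargs": {
  "slide": [
    [0, 0, 0],
    [0, 0, 0],
    [0, 0, -0.01],
    [0, 0, -0.015],
    [0, 0, -0.015],
    [0, 0, -0.015],
    [0, 0, -0.015],
    [0, 0, -0.015]
  ],
  "angular": [
    [0, 0, 0],
    [0, 0, 0],
    [0, 0, 0],
    [0, 0, 0],
    [0, 0, 0],
    [0, 0, 0],
    [0, 0, 0],
    [0, 0, 0]
  ],
  "hand": [0.07, 0.07, 0.07, 0.07, 0.07, 0.07, 0.07, 0.07]
}}

```text
time: 15.45
tool_pos: [0.5331, 0.3009, 0.111]
tcp_rot: [-0.308, 2.518, 0.095]
wrist_force: [0.4, -0.1, 0.2]
width: 0.822
```

```bash
python3 look.py 12;python3 -c "
from h import *
R=toolR(35)
plan(W(.0295,-.089,.043)-.09*R[:,2],R,6)"
```

```text
knob [179.5 229.5] 12 [ 29.3 -88.7  54. ]
knob [156.7 240. ] 7 [57.6  4.1 54. ]
knob [139.  255.3] 7 [55.9 92.5 54. ]
15.55 [  2.4   4.2 112.6] 70.19787860468188 [0.1 0.6 0.4]
t 15.55 rack [  2.4   4.2 112.6] w 0.8219892108276566 F [0.1 0.6 0.4]
slide [[0.0029, -0.0155, -0.0029], [0.0029, -0.0155, -0.0029], [0.0029, -0.0155, -0.0029], [0.0029, -0.0155, -0.0029], [0.0029, -0.0155, -0.0029], [0.003, -0.0155, -0.0029]]
ang/row [-0.01 -0.   -0.01]
```

View pics/c12.png

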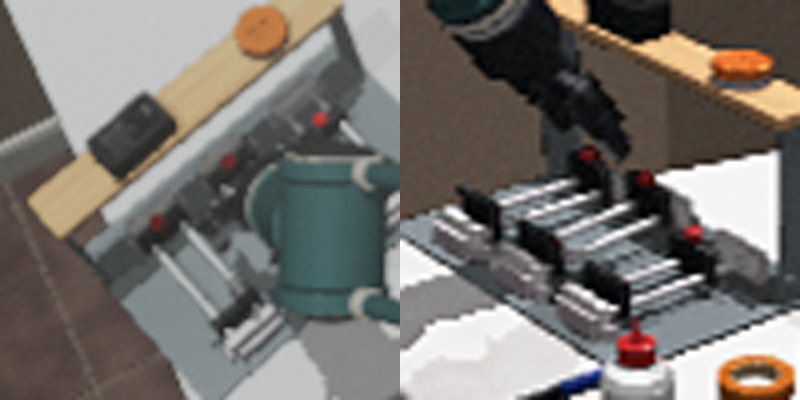

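Request:
{"fn": "arm_command", "kwargs": {
  "slide": [
    [0.0029, -0.0145, -0.0029],
    [0.0029, -0.0145, -0.0029],
    [0.0029, -0.0145, -0.0029],
    [0.0029, -0.0145, -0.0029],
    [0.0029, -0.0145, -0.0029],
    [0.003, -0.0095, -0.0029],
    [0, -0.002, 0],
    [0, 0, 0]
  ],
  "angular": [
    [0, 0, 0],
    [0, 0, 0],
    [0, 0, 0],
    [0, 0, 0],
    [0, 0, 0],
    [0, 0, 0],
    [0, 0, 0],
    [0, 0, 0]
  ],
  "hand": [0.07, 0.07, 0.07, 0.07, 0.07, 0.07, 0.07, 0.07]
}}

```text
time: 16.35
tool_pos: [0.531, 0.2111, 0.1111]
tcp_rot: [-0.309, 2.52, 0.095]
wrist_force: [-0.6, -0.3, 0.6]
width: 0.819
```

```bash
python3 -c "
from h import *
plan(W(.0295,-.089,.043),toolR(35),7)"
```

```text
t 16.35 rack [-22.2 -83.  111.1] w 0.8190903207800488 F [-0.6 -0.3  0.6]
slide [[-0.0005, -0.0008, 0.0122], [-0.0005, -0.0008, 0.0122], [-0.0005, -0.0008, 0.0122], [-0.0005, -0.0008, 0.0122], [-0.0005, -0.0009, 0.0122], [-0.0005, -0.0009, 0.0122], [-0.0005, -0.0009, 0.0122]]
ang/row [-0.01 -0.04 -0.  ]
```

Request:
{"fn": "arm_command", "kwargs": {
  "slide": [
    [-0.0005, -0.002, 0.009],
    [-0.0005, -0.002, 0.012],
    [-0.0005, -0.001, 0.0125],
    [-0.0005, 0, 0.0125],
    [-0.0005, 0, 0.0125],
    [-0.0005, 0, 0.012],
    [0, 0, 0.009],
    [0, 0, 0]
  ],
  "angular": [
    [0, 0, 0],
    [0, 0, 0],
    [0, 0, 0],
    [0, 0, 0],
    [0, 0, 0],
    [0, 0, 0],
    [0, 0, 0],
    [0, 0, 0]
  ],
  "hand": [0.07, 0.07, 0.07, 0.07, 0.07, 0.07, 0.07, 0.07]
}}

```text
time: 17.15
tool_pos: [0.5833, 0.2235, 0.0406]
tcp_rot: [-0.317, 2.52, 0.1]
wrist_force: [-0.1, 0.0, 0.5]
width: 0.821
```

```bash
python3 -c "
from h import *
plan(W(.0295,-.089,.043),toolR(35),1)"
```

```text
t 17.15 rack [ 31.5 -83.6  40.6] w 0.8211284465426465 F [-0.1  0.   0.5]
slide [[0.0003, -0.0053, -0.0031]]
ang/row [ 0.24 -0.35  0.25]
```

Request:
{"fn": "arm_command", "kwargs": {
  "slide": [
    [0.0003, -0.005, -0.003],
    [0, 0, 0],
    [0, 0, 0],
    [0, 0, 0],
    [0, 0, 0],
    [0, 0, 0],
    [0, 0, 0],
    [0.001, 0, -0.0007]
  ],
  "angular": [
    [0, 0, 0.2],
    [0, 0, 0],
    [0, 0, 0],
    [0, 0, 0],
    [0, 0, 0],
    [0, 0, 0],
    [0, 0, 0],
    [0, 0, 0]
  ],
  "hand": [0.07, 0.045, 0.045, 0.045, 0.045, 0.045, 0.045, 0.045]
}}

```text
time: 17.95
tool_pos: [0.5819, 0.2182, 0.0417]
tcp_rot: [-0.314, 2.523, 0.1]
wrist_force: [2.9, -1.8, -1.1]
width: 0.577
```

```bash
python3 -c "
from h import *
plan(W(-.022,-.089,.043),toolR(35),8)"
```

```text
t 17.95 rack [ 28.9 -88.4  41.7] w 0.5766731258100481 F [ 2.9 -1.8 -1.1]
slide [[0.0052, -0.0001, -0.0037], [0.0051, -0.0001, -0.0037], [0.0051, -0.0001, -0.0037], [0.0051, -0.0001, -0.0037], [0.0051, -0.0001, -0.0038], [0.0051, -0.0001, -0.0038], [0.0051, -0.0001, -0.0038], [0.0051, -0.0001, -0.0038]]
ang/row [ 0.02 -0.06  0.01]
```

Request:
{"fn": "arm_command", "kwargs": {
  "slide": [
    [0.005, 0, -0.0036],
    [0.005, 0, -0.0036],
    [0.005, 0, -0.0036],
    [0.005, 0, -0.0036],
    [0.005, 0, -0.0036],
    [0.005, 0, -0.0036],
    [0.004, 0, -0.0028],
    [0.003, 0, -0.002]
  ],
  "angular": [
    [0, 0, 0],
    [0, 0, 0],
    [0, 0, 0],
    [0, 0, 0],
    [0, 0, 0],
    [0, 0, 0],
    [0, 0, 0],
    [0, 0, 0]
  ],
  "hand": [0.045, 0.045, 0.045, 0.045, 0.045, 0.045, 0.045, 0.045]
}}

```text
time: 18.75
tool_pos: [0.5331, 0.2059, 0.042]
tcp_rot: [-0.314, 2.524, 0.1]
wrist_force: [2.8, -0.5, -2.6]
width: 0.578
```

```bash
python3 -c "
from h import *
plan(W(-.029,-.089,.043),toolR(35),4)"
```

```text
t 18.75 rack [-21.4 -88.6  42. ] w 0.5782630624829125 F [ 2.8 -0.5 -2.6]
slide [[0.0014, -0.0001, -0.0013], [0.0014, -0.0001, -0.0013], [0.0014, -0.0001, -0.0013], [0.0014, -0.0001, -0.0013]]
ang/row [ 0.05 -0.14  0.03]
```

Request:
{"fn": "arm_command", "kwargs": {
  "slide": [
    [0.0018, 0, -0.0013],
    [0.0018, 0, -0.0013],
    [0.0018, 0, -0.0013],
    [0.0018, 0, -0.0013],
    [0.0015, 0, -0.0011],
    [0.0015, 0, -0.0011],
    [0.001, 0, -0.0007],
    [0, 0, 0]
  ],
  "angular": [
    [0, 0, 0],
    [0, 0, 0],
    [0, 0, 0],
    [0, 0, 0],
    [0, 0, 0],
    [0, 0, 0],
    [0, 0, 0],
    [0, 0, 0]
  ],
  "hand": [0.045, 0.045, 0.045, 0.045, 0.045, 0.045, 0.045, 0.045]
}}

```text
time: 19.55
tool_pos: [0.5228, 0.2032, 0.0451]
tcp_rot: [-0.313, 2.518, 0.102]
wrist_force: [1.6, -0.9, -5.0]
width: 0.578
```

```bash
python3 look.py 13
```

```text
knob [156.9 240.1] 8 [56.7  3.9 54. ]
knob [188.5 240. ] 4 [-29.7 -85.9  54. ]
knob [139.  255.3] 7 [55.9 92.5 54. ]
19.65 [-32.1 -88.6  45.1] 49.29497772570533 [ 4.8 -0.6 -4.6]
```

View pics/c13.png

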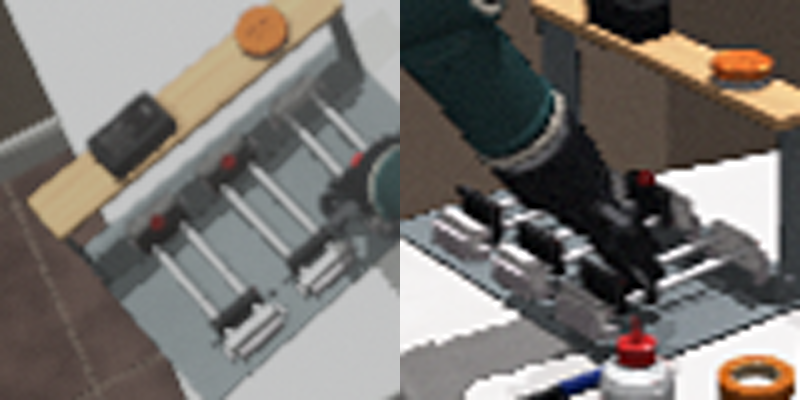

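Request:
{"fn": "arm_command", "kwargs": {
  "slide": [
    [-0.0078, 0, 0.0055],
    [-0.0078, 0, 0.0055],
    [-0.0078, 0, 0.0055],
    [-0.0078, 0, 0.0055],
    [-0.0078, 0, 0.0055],
    [-0.0078, 0, 0.0055],
    [-0.0078, 0, 0.0055],
    [-0.007, 0, 0.005]
  ],
  "angular": [
    [0, 0, 0],
    [0, 0, 0],
    [0, 0, 0],
    [0, 0, 0],
    [0, 0, 0],
    [0, 0, 0],
    [0, 0, 0],
    [0, 0, 0]
  ],
  "hand": [0.045, 0.045, 0.045, 0.045, 0.045, 0.045, 0.045, 0.045]
}}

```text
time: 20.45
tool_pos: [0.5994, 0.2225, 0.0419]
tcp_rot: [-0.315, 2.523, 0.099]
wrist_force: [-1.8, -1.8, -0.0]
width: 0.579
```

Request:
{"fn": "arm_command", "kwargs": {
  "slide": [
    [-0.0023, 0, 0.0016],
    [-0.0023, 0, 0.0016],
    [-0.0023, 0, 0.0016],
    [-0.0023, 0, 0.0016],
    [-0.0023, 0, 0.0016],
    [-0.0023, 0, 0.0016],
    [-0.002, 0, 0.0014],
    [-0.002, 0, 0.0014]
  ],
  "angular": [
    [0, 0, 0],
    [0, 0, 0],
    [0, 0, 0],
    [0, 0, 0],
    [0, 0, 0],
    [0, 0, 0],
    [0, 0, 0],
    [0, 0, 0]
  ],
  "hand": [0.045, 0.045, 0.045, 0.045, 0.045, 0.045, 0.045, 0.045]
}}

```text
time: 21.25
tool_pos: [0.6111, 0.2255, 0.0412]
tcp_rot: [-0.315, 2.535, 0.091]
wrist_force: [-21.0, -4.5, 16.2]
width: 0.573
```

```bash
python3 look.py 14
```

```text
knob [156.7 240. ] 7 [57.6  4.1 54. ]
knob [139.  255.3] 7 [55.9 92.5 54. ]
21.35 [ 59.  -88.4  41.2] 48.839238955167666 [-22.1  -4.1  18.4]
```

Request:
{"fn": "arm_command", "kwargs": {
  "slide": [
    [0, 0, 0],
    [0, 0, 0],
    [0, 0, -0.01],
    [0, 0, -0.015],
    [0, 0, -0.02],
    [0, 0, -0.025],
    [0, 0, -0.025],
    [0, 0, -0.025]
  ],
  "angular": [
    [0, 0, 0],
    [0, 0, 0],
    [0, 0, 0],
    [0, 0, 0],
    [0, 0, 0],
    [0, 0, 0],
    [0, 0, 0],
    [0, 0, 0]
  ],
  "hand": [0.07, 0.07, 0.07, 0.07, 0.07, 0.07, 0.07, 0.07]
}}

```text
time: 22.15
tool_pos: [0.5486, 0.2118, 0.1466]
tcp_rot: [-0.316, 2.526, 0.098]
wrist_force: [0.4, 0.3, -0.7]
width: 0.82
```

```bash
python3 look.py 15; python3 -c "
from h import *
plan(W(-.015,.002,.13),toolR(0),8)"
```

```text
knob [174.8 224.8] 6 [ 57.8 -88.   54. ]
knob [156.7 240. ] 7 [57.6  4.1 54. ]
knob [139.  255.3] 7 [55.9 92.5 54. ]
22.25 [ -3.2 -86.3 149.8] 69.8650067206454 [0.7 0.1 0.8]
t 22.25 rack [ -3.2 -86.3 149.8] w 0.8180914135906955 F [0.7 0.1 0.8]
slide [[0.0026, 0.011, 0.0012], [0.0025, 0.011, 0.0014], [0.0024, 0.011, 0.0016], [0.0023, 0.011, 0.0018], [0.0021, 0.011, 0.0019], [0.002, 0.011, 0.0021], [0.0018, 0.011, 0.0022], [0.0016, 0.011, 0.0024]]
ang/row [0.02 4.34 0.03]
```

View pics/c15.png

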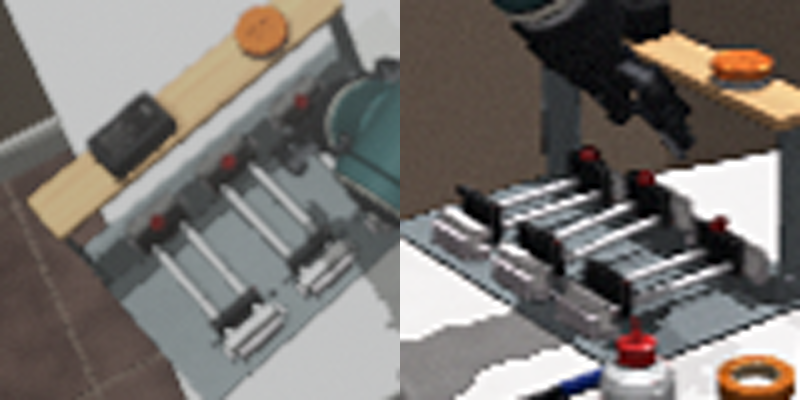

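Request:
{"fn": "arm_command", "kwargs": {
  "slide": [
    [0.003, 0.011, 0],
    [0.003, 0.011, 0.001],
    [0.003, 0.011, 0.001],
    [0.0025, 0.011, 0.0015],
    [0.002, 0.011, 0.002],
    [0.002, 0.011, 0.002],
    [0.002, 0.006, 0.002],
    [0.0015, 0.003, 0.002]
  ],
  "angular": [
    [0, 4.4, 0],
    [0, 4.4, 0],
    [0, 4.4, 0],
    [0, 4.4, 0],
    [0, 4.4, 0],
    [0, 4.4, 0],
    [0, 4.4, 0],
    [0, 3, 0]
  ],
  "hand": [0.07, 0.07, 0.07, 0.07, 0.07, 0.07, 0.07, 0.07]
}}

```text
time: 23.05
tool_pos: [0.5208, 0.2852, 0.1281]
tcp_rot: [-0.388, 3.117, 0.001]
wrist_force: [1.1, 0.9, 0.3]
width: 0.821
```

```bash
python3 look.py 16; python3 -c "
from h import *
plan(W(-.012,.002,.1),toolR(0),4)"
```

```text
knob [139. 255.] 9 [56.8 91.8 54. ]
23.15 [-13.9  -8.9 127.4] 70.07788788745499 [-0.5  0.3 -0.2]
t 23.15 rack [-13.9  -8.9 127.4] w 0.8205841673004097 F [-0.5  0.3 -0.2]
slide [[-0.0005, 0.0027, 0.0069], [-0.0005, 0.0027, 0.0069], [-0.0005, 0.0027, 0.0069], [-0.0005, 0.0027, 0.0069]]
ang/row [0.01 0.03 0.05]
```

View pics/scene16.png

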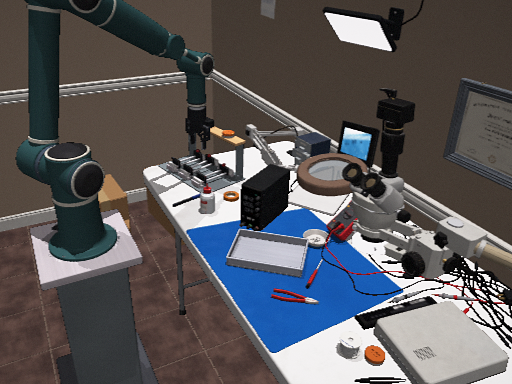

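View pics/c16.png

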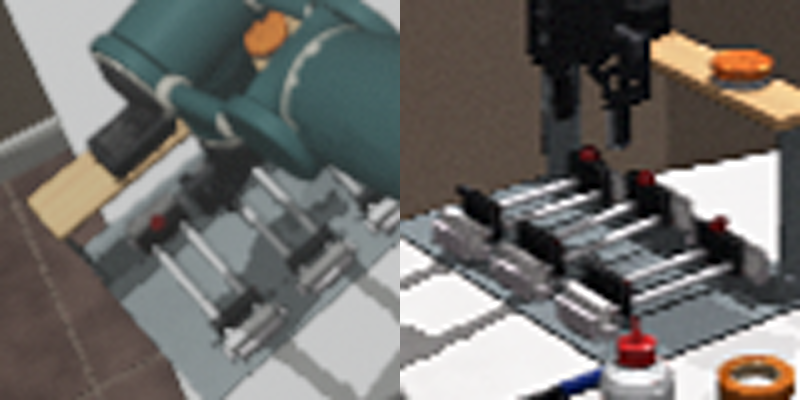

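Request:
{"fn": "arm_command", "kwargs": {
  "slide": [
    [-0.0005, 0.003, 0.007],
    [-0.0005, 0.003, 0.012],
    [0, 0.003, 0.012],
    [0, 0.001, 0.012],
    [0, 0, 0.012],
    [0, 0, 0.01],
    [0, 0, 0.005],
    [0, 0, 0]
  ],
  "angular": [
    [0, 0, 0.1],
    [0, 0, 0],
    [0, 0, 0],
    [0, 0, 0],
    [0, 0, 0],
    [0, 0, 0],
    [0, 0, 0],
    [0, 0, 0]
  ],
  "hand": [0.07, 0.07, 0.07, 0.07, 0.07, 0.07, 0.07, 0.07]
}}

```text
time: 23.95
tool_pos: [0.5172, 0.2936, 0.0476]
tcp_rot: [-0.384, 3.117, -0.002]
wrist_force: [-0.5, 0.3, 0.2]
width: 0.822
```

```bash
python3 look.py 17; python3 -c "
from h import *
plan(W(-.010,.003,.019),toolR(0),4)"
```

```text
knob [139.  255.3] 7 [55.9 92.5 54. ]
24.05 [-14.9   0.6  48.7] 69.87309359946521 [ 0.4 -0.3  0.6]
t 24.05 rack [-14.9   0.6  48.7] w 0.818186107722075 F [ 0.4 -0.3  0.6]
slide [[-0.0012, 0.0006, 0.0074], [-0.0012, 0.0006, 0.0074], [-0.0012, 0.0006, 0.0074], [-0.0012, 0.0006, 0.0074]]
ang/row [-0.01  0.03  0.01]
```

View pics/c17.png

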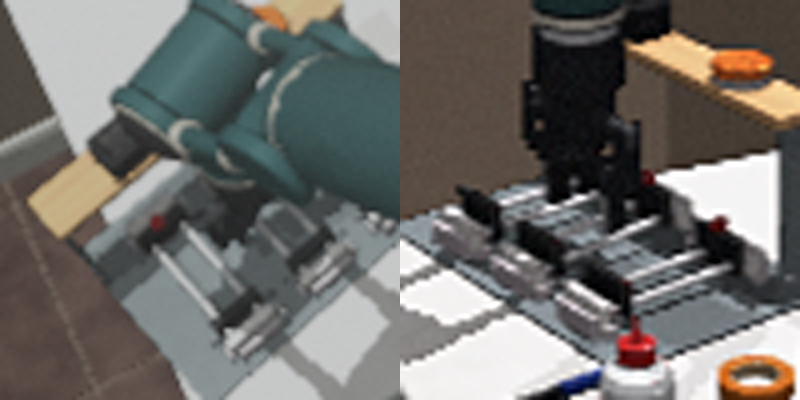

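Request:
{"fn": "arm_command", "kwargs": {
  "slide": [
    [-0.0012, 0.0006, 0.007],
    [-0.0012, 0.0006, 0.007],
    [-0.001, 0.0006, 0.006],
    [0, 0, 0.004],
    [0, 0, 0.002],
    [0, 0, 0],
    [0, 0, 0],
    [0, 0, 0]
  ],
  "angular": [
    [0, 0, 0],
    [0, 0, 0],
    [0, 0, 0],
    [0, 0, 0],
    [0, 0, 0],
    [0, 0, 0],
    [0, 0, 0],
    [0, 0, 0]
  ],
  "hand": [0.07, 0.07, 0.07, 0.07, 0.07, 0.07, 0.055, 0.055]
}}

```text
time: 24.85
tool_pos: [0.5231, 0.2977, 0.0225]
tcp_rot: [-0.383, 3.112, 0.001]
wrist_force: [-0.3, 0.1, 0.3]
width: 0.648
```

```bash
python3 -c "
from h import *
plan(W(-.010,.003,.019),toolR(0),2)"
```

```text
t 24.85 rack [-8.9  2.9 22.5] w 0.6484995876909719 F [-0.3  0.1  0.3]
slide [[0.0006, 0.0, 0.0018], [0.0006, 0.0, 0.0018]]
ang/row [-0.    0.18  0.02]
```

Request:
{"fn": "arm_command", "kwargs": {
  "slide": [
    [0.0006, 0, 0.0018],
    [0.0005, 0, 0.0018],
    [0, 0, 0],
    [0, 0, 0],
    [0, 0, 0],
    [0, 0, 0],
    [0, 0, 0],
    [0, 0, 0]
  ],
  "angular": [
    [0, 0.2, 0],
    [0, 0, 0],
    [0, 0, 0],
    [0, 0, 0],
    [0, 0, 0],
    [0, 0, 0],
    [0, 0, 0],
    [0, 0, 0]
  ],
  "hand": [0.055, 0.055, 0.035, 0.035, 0.035, 0.035, 0.035, 0.035],
  "squeeze": 70
}}

```text
time: 25.65
tool_pos: [0.5224, 0.2974, 0.0198]
tcp_rot: [-0.385, 3.114, 0.0]
wrist_force: [-0.0, -1.0, 1.0]
width: 0.466
```

```bash
python3 -c "
from h import *
plan(W(-.010,.003,.059),toolR(0),8)"
```

```text
t 25.65 rack [-9.7  2.9 19.8] w 0.4660268009221362 F [-0. -1.  1.]
slide [[0.0, 0.0, -0.0049], [0.0, 0.0, -0.0049], [0.0, 0.0, -0.0049], [0.0, 0.0, -0.0049], [0.0, 0.0, -0.0049], [0.0, 0.0, -0.0049], [0.0, 0.0, -0.0049], [0.0, 0.0, -0.0049]]
ang/row [-0.    0.03  0.01]
```

Request:
{"fn": "arm_command", "kwargs": {
  "slide": [
    [0, 0, -0.003],
    [0, 0, -0.005],
    [0, 0, -0.006],
    [0, 0, -0.006],
    [0, 0, -0.006],
    [0, 0, -0.006],
    [0, 0, -0.004],
    [0, 0, 0]
  ],
  "angular": [
    [0, 0, 0],
    [0, 0, 0],
    [0, 0, 0],
    [0, 0, 0],
    [0, 0, 0],
    [0, 0, 0],
    [0, 0, 0],
    [0, 0, 0]
  ],
  "hand": [0.035, 0.035, 0.035, 0.035, 0.035, 0.035, 0.035, 0.035]
}}

```text
time: 26.45
tool_pos: [0.5202, 0.2965, 0.0565]
tcp_rot: [0.384, -3.118, 0.001]
wrist_force: [-0.1, 1.1, -3.6]
width: 0.458
```

```bash
python3 look.py 18
```

```text
knob [138.9 255.1] 8 [56.7 92.4 54. ]
26.55 [-12.4   2.4  55.9] 39.13985871501034 [-0.4 -0.8 -4. ]
```

View pics/c18.png

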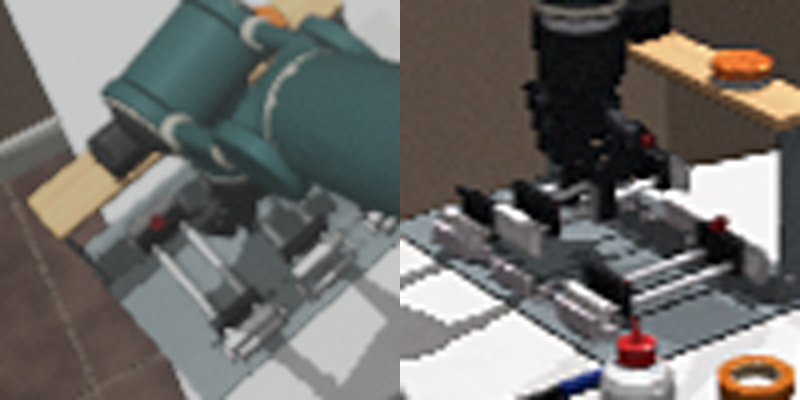

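Request:
{"fn": "arm_command", "kwargs": {
  "slide": [
    [0.005, 0, 0],
    [0.01, 0, 0],
    [0.012, 0, 0],
    [0.012, 0, 0],
    [0.012, 0, -0.002],
    [0.012, 0, -0.004],
    [0.01, 0, -0.008],
    [0.005, 0, -0.012]
  ],
  "angular": [
    [0, 0, 0],
    [0, 0, 0],
    [0, 0, 0],
    [0, 0, 0],
    [0, 0, 0],
    [0, 0, 0],
    [0, 0, 0],
    [0, 0, 0]
  ],
  "hand": [0.035, 0.035, 0.035, 0.035, 0.035, 0.035, 0.035, 0.035]
}}

```text
time: 27.35
tool_pos: [0.4336, 0.2738, 0.08]
tcp_rot: [0.383, -3.109, 0.007]
wrist_force: [0.8, -0.3, -3.9]
width: 0.463
```

Request:
{"fn": "arm_command", "kwargs": {
  "slide": [
    [0, 0, -0.018],
    [0, 0, -0.02],
    [0, 0, -0.02],
    [0, 0, -0.02],
    [0, 0, -0.02],
    [0, 0, -0.02],
    [0, 0, -0.018],
    [0, 0, -0.01]
  ],
  "angular": [
    [0, 0, 0],
    [0, 0, 0],
    [0, 0, 0],
    [0, 0, 0],
    [0, 0, 0],
    [0, 0, 0],
    [0, 0, 0],
    [0, 0, 0]
  ],
  "hand": [0.035, 0.035, 0.035, 0.035, 0.035, 0.035, 0.035, 0.035]
}}

```text
time: 28.15
tool_pos: [0.4334, 0.2748, 0.2427]
tcp_rot: [-0.385, 3.115, 0.001]
wrist_force: [0.8, -0.2, -3.9]
width: 0.459
```

```bash
python3 look.py 19
python3 - <<'E'
from h import *
t=np.array([.504,-.332,.24])
plan(t,toolR(0,-42.6),20)
E
```

```text
knob [174.9 225.1] 8 [ 56.7 -87.3  54. ]
knob [139.  255.3] 7 [55.9 92.5 54. ]
28.25 [-100.9    2.6  242.6] 39.153587292755766 [ 0.1  0.3 -3.5]
t 28.25 rack [-100.9    2.6  242.6] w 0.45847291911891996 F [ 0.1  0.3 -3.5]
slide [[0.004, -0.0303, 0.0001], [0.0025, -0.0305, 0.0001], [0.001, -0.0305, 0.0001], [-0.0005, -0.0306, 0.0001], [-0.002, -0.0305, 0.0001], [-0.0035, -0.0304, 0.0001], [-0.005, -0.0301, 0.0001], [-0.0065, -0.0299, 0.0001], [-0.008, -0.0295, 0.0001], [-0.0094, -0.0291, 0.0001], [-0.0109, -0.0286, 0.0001], [-0.0123, -0.028, 0.0001], [-0.0136, -0.0273, 0.0001], [-0.015, -0.0266, 0.0001], [-0.0163, -0.0259, 0.0001], [-0.0175, -0.025, 0.0001], [-0.0187, -0.0241, 0.0001], [-0.0199, -0.0232, 0.0001], [-0.021, -0.0222, 0.0001], [-0.0221, -0.0211, 0.0001]]
ang/row [0.01 0.01 2.84]
```

View pics/scene19.png

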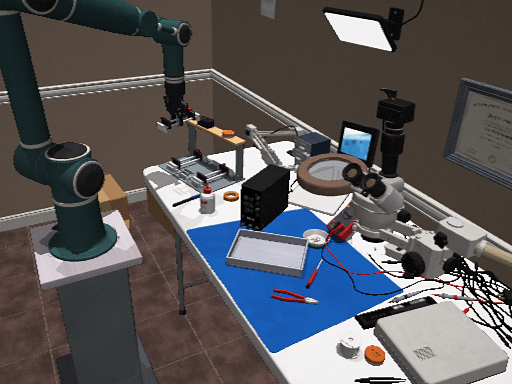

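View pics/top19.png

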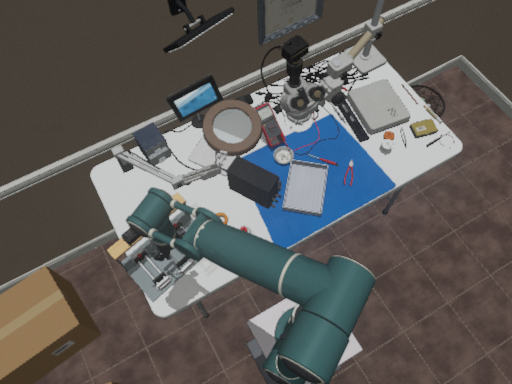

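Request:
{"fn": "arm_command", "kwargs": {
  "slide": [
    [0.002, -0.012, 0],
    [0.003, -0.02, 0],
    [0.002, -0.028, 0],
    [0.001, -0.03, 0],
    [-0.001, -0.03, 0],
    [-0.002, -0.03, 0],
    [-0.004, -0.03, 0],
    [-0.005, -0.03, 0]
  ],
  "angular": [
    [0, 0, 1.4],
    [0, 0, 2.4],
    [0, 0, 2.8],
    [0, 0, 2.8],
    [0, 0, 2.8],
    [0, 0, 2.8],
    [0, 0, 2.8],
    [0, 0, 2.8]
  ],
  "hand": [0.035, 0.035, 0.035, 0.035, 0.035, 0.035, 0.035, 0.035]
}}

```text
time: 29.05
tool_pos: [0.447, 0.0546, 0.2325]
tcp_rot: [-0.199, -3.124, 0.008]
wrist_force: [0.9, -0.3, -3.4]
width: 0.463
```

Run:
```python
from h import *
t=np.array([.504,-.332,.24])
plan(t,toolR(0,-42.6),14)
```

```text
t 29.05 rack [-141.6 -214.5  232.5] w 0.4629686677769141 F [ 0.9 -0.3 -3.4]
slide [[-0.0075, -0.0269, -0.0005], [-0.0087, -0.0265, -0.0005], [-0.0099, -0.0261, -0.0005], [-0.011, -0.0256, -0.0005], [-0.0121, -0.0251, -0.0005], [-0.0132, -0.0246, -0.0005], [-0.0143, -0.024, -0.0005], [-0.0153, -0.0233, -0.0005], [-0.0163, -0.0226, -0.0005], [-0.0173, -0.0219, -0.0005], [-0.0183, -0.0211, -0.0005], [-0.0192, -0.0203, -0.0005], [-0.0201, -0.0194, -0.0005], [-0.0209, -0.0185, -0.0005]]
ang/row [-0.04 -0.04  2.52]
```

Request:
{"fn": "arm_command", "kwargs": {
  "slide": [
    [-0.0075, -0.027, -0.002],
    [-0.0085, -0.0265, -0.002],
    [-0.01, -0.026, -0.002],
    [-0.011, -0.0255, -0.002],
    [-0.012, -0.025, -0.001],
    [-0.013, -0.0245, -0.001],
    [-0.014, -0.024, -0.001],
    [-0.015, -0.0235, -0.001]
  ],
  "angular": [
    [0, 0, 2.5],
    [0, 0, 2.5],
    [0, 0, 2.5],
    [0, 0, 2.5],
    [0, 0, 2.5],
    [0, 0, 2.5],
    [0, 0, 2.5],
    [0, 0, 2.5]
  ],
  "hand": [0.035, 0.035, 0.035, 0.035, 0.035, 0.035, 0.035, 0.035]
}}

```text
time: 29.85
tool_pos: [0.4647, -0.1795, 0.2324]
tcp_rot: [-0.773, -3.012, 0.018]
wrist_force: [0.1, -0.5, -3.9]
width: 0.461
```

Run:
```python
from h import *
t=np.array([.504,-.332,.235])
plan(t,toolR(0,-42.6),7)
```

```text
t 29.85 rack [-181.1 -446.   232.4] w 0.4611961930752179 F [ 0.1 -0.5 -3.9]
slide [[-0.0154, -0.0164, -0.0005], [-0.016, -0.0158, -0.0005], [-0.0165, -0.0153, -0.0005], [-0.017, -0.0147, -0.0005], [-0.0175, -0.0141, -0.0005], [-0.018, -0.0135, -0.0004], [-0.0184, -0.0129, -0.0004]]
ang/row [-0.18 -0.21  1.97]
```

Request:
{"fn": "arm_command", "kwargs": {
  "slide": [
    [-0.0155, -0.0165, -0.0005],
    [-0.016, -0.016, -0.0005],
    [-0.0165, -0.0155, -0.0005],
    [-0.017, -0.015, -0.0005],
    [-0.0165, -0.013, -0.0005],
    [-0.013, -0.009, -0.0005],
    [-0.005, -0.004, 0],
    [0, 0, 0]
  ],
  "angular": [
    [-0.2, -0.2, 2],
    [-0.2, -0.2, 2],
    [-0.2, -0.2, 2],
    [-0.2, -0.2, 2],
    [-0.2, -0.2, 2],
    [-0.2, -0.2, 2],
    [0, 0, 1],
    [0, 0, 0]
  ],
  "hand": [0.035, 0.035, 0.035, 0.035, 0.035, 0.035, 0.035, 0.035]
}}

```text
time: 30.65
tool_pos: [0.4865, -0.3189, 0.2214]
tcp_rot: [-1.147, -2.896, -0.002]
wrist_force: [0.5, -0.4, -3.6]
width: 0.465
```

```bash
python3 look.py 20
python3 - <<'E'
from h import *
t=np.array([.504,-.332,.1])
plan(t,toolR(0,-42.6),8)
E
```

```text
knob [174.8 225. ] 4 [ 57.5 -87.3  54. ]
knob [139.  255.3] 7 [55.9 92.5 54. ]
30.75 [-193.2 -585.4  221.6] 39.18562359783571 [-0.4 -0.2 -3.9]
t 30.75 rack [-193.2 -585.4  221.6] w 0.4588480514969052 F [-0.4 -0.2 -3.9]
slide [[-0.0032, 0.0003, 0.0151], [-0.0031, 0.0003, 0.0151], [-0.0031, 0.0003, 0.0151], [-0.003, 0.0003, 0.0151], [-0.003, 0.0002, 0.0152], [-0.0029, 0.0002, 0.0152], [-0.0029, 0.0002, 0.0152], [-0.0028, 0.0002, 0.0152]]
ang/row [-0.06 -0.18 -0.06]
```

View pics/scene20.png

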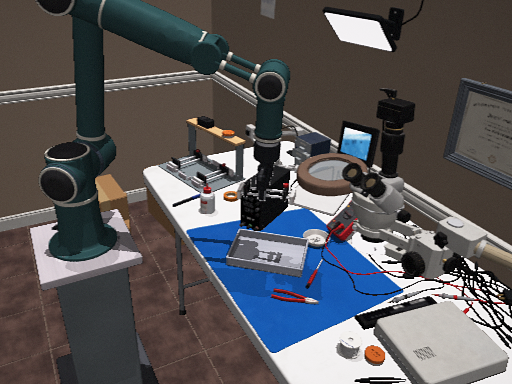

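View pics/top20.png

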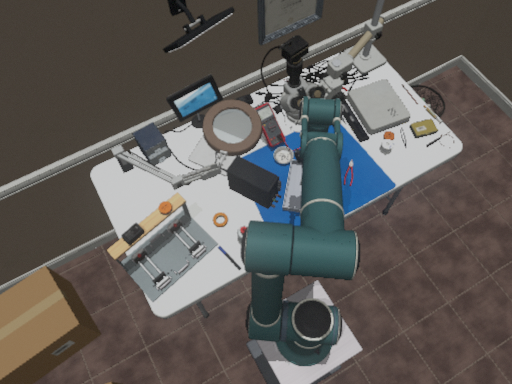

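Run:
```python
from h import *
a=cv2.imread("pics/scene0.png")[215:285,215:320]
t=np.array([.504,-.332]);y=np.radians(-42.6);X=np.array([np.cos(y),np.sin(y)]);Y=np.array([-np.sin(y),np.cos(y)])
a=cv2.resize(a,None,fx=7,fy=7,interpolation=cv2.INTER_CUBIC)
for z,c in((.028,(0,0,255)),(0,(0,255,255))):
    pts=np.array([[int(v) for v in (proj("scene",[*(t+sx*.115*X+sy*.08*Y),z])-[215,215])*7+3.5] for sx,sy in((1,1),(1,-1),(-1,-1),(-1,1))])
    cv2.polylines(a,[pts],True,c,1)
cv2.imwrite("pics/tray_s.png",a)
b=cv2.imread("pics/top0.png")[150:225,270:345];b=cv2.resize(b,None,fx=7,fy=7,interpolation=cv2.INTER_CUBIC)
for z,c in((.028,(0,0,255)),(0,(0,255,255))):
    pts=np.array([[int(v) for v in (proj("top",[*(t+sx*.115*X+sy*.08*Y),z])-[270,150])*7+3.5] for sx,sy in((1,1),(1,-1),(-1,-1),(-1,1))])
    cv2.polylines(b,[pts],True,c,1)
cv2.imwrite("pics/tray_t.png",b)
```

View pics/tray_s.png

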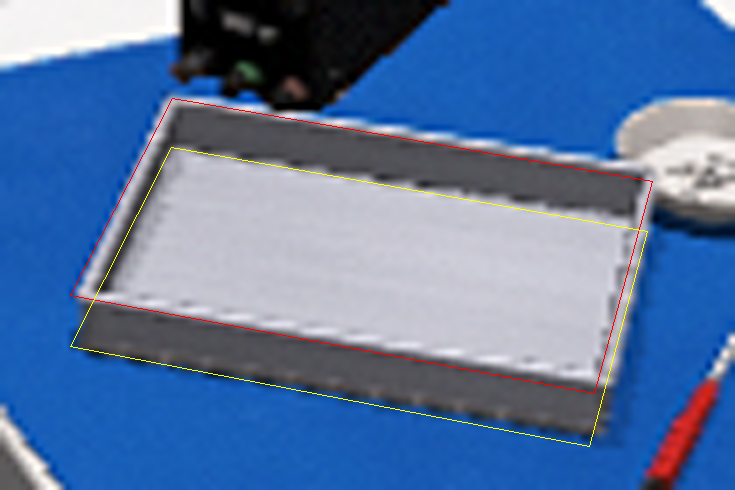

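View pics/tray_t.png

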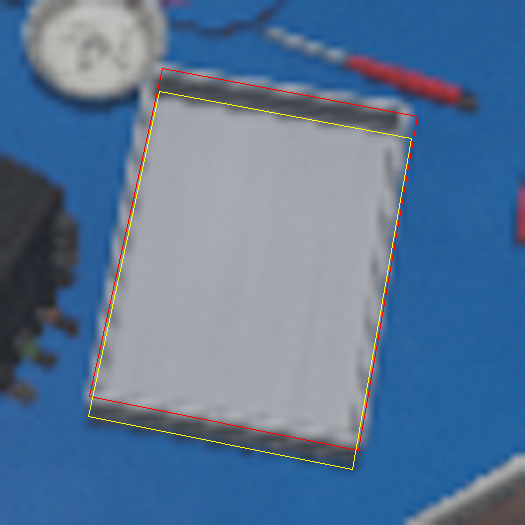

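Request:
{"fn": "arm_command", "kwargs": {
  "slide": [
    [-0.004, 0, 0.01],
    [-0.004, 0, 0.02],
    [-0.003, 0, 0.022],
    [0, 0, 0.022],
    [0, 0, 0.022],
    [0, 0, 0.02],
    [0, 0, 0.015],
    [0, 0, 0.008]
  ],
  "angular": [
    [-0.2, -0.5, -0.5],
    [-0.2, -0.5, -0.5],
    [0, -0.4, -0.5],
    [0, 0, -0.4],
    [0, 0, 0],
    [0, 0, 0],
    [0, 0, 0],
    [0, 0, 0]
  ],
  "hand": [0.035, 0.035, 0.035, 0.035, 0.035, 0.035, 0.035, 0.035]
}}

```text
time: 31.55
tool_pos: [0.4968, -0.319, 0.0772]
tcp_rot: [1.083, 2.942, 0.0]
wrist_force: [0.5, 0.3, -3.2]
width: 0.463
```

```bash
python3 look.py 21
python3 - <<'E'
from h import *
plan(np.array([.496,-.3245,.0165]),toolR(0,-41),8)
b=cv2.imread("pics/scene21.png")[185:285,220:320]
cv2.imwrite("pics/d21.png",cv2.resize(b,None,fx=6,fy=6,interpolation=cv2.INTER_CUBIC))
E
```

```text
knob [174.7 225.3] 3 [ 56.6 -86.1  54. ]
knob [138.9 255.1] 8 [56.7 92.4 54. ]
31.65 [-184.  -588.9   77.3] 39.33144214911129 [ 0.8 -0.3 -3.7]
t 31.65 rack [-184.  -588.9   77.3] w 0.4605555286781181 F [ 0.8 -0.3 -3.7]
slide [[-0.0004, -0.0006, 0.0076], [-0.0004, -0.0006, 0.0076], [-0.0004, -0.0006, 0.0076], [-0.0004, -0.0006, 0.0076], [-0.0004, -0.0006, 0.0076], [-0.0004, -0.0006, 0.0076], [-0.0004, -0.0006, 0.0076], [-0.0004, -0.0006, 0.0076]]
ang/row [0.02 0.04 0.07]
```

View pics/d21.png

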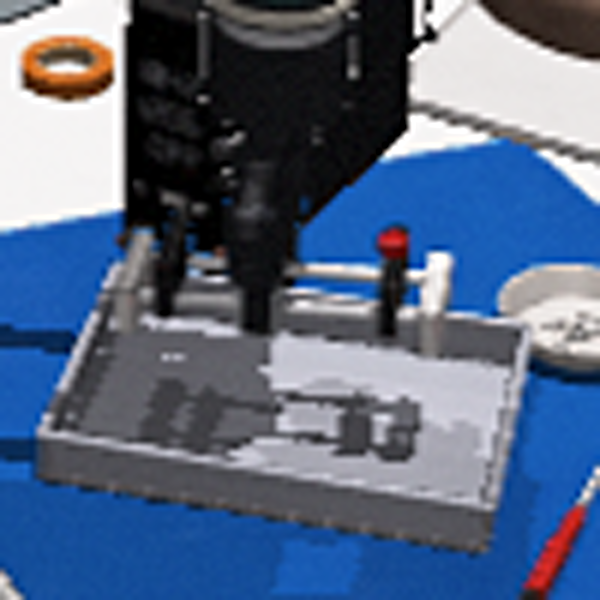

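Request:
{"fn": "arm_command", "kwargs": {
  "slide": [
    [-0.0005, -0.001, 0.007],
    [-0.0005, -0.001, 0.01],
    [-0.0005, -0.001, 0.01],
    [0, 0, 0.009],
    [0, 0, 0.007],
    [0, 0, 0.005],
    [0, 0, 0.003],
    [0, 0, 0.001]
  ],
  "angular": [
    [0, 0, 0.1],
    [0, 0, 0.1],
    [0, 0, 0.1],
    [0, 0, 0],
    [0, 0, 0],
    [0, 0, 0],
    [0, 0, 0],
    [0, 0, 0]
  ],
  "hand": [0.035, 0.035, 0.035, 0.035, 0.035, 0.035, 0.035, 0.035]
}}

```text
time: 32.45
tool_pos: [0.4987, -0.3243, 0.0243]
tcp_rot: [1.089, 2.934, -0.002]
wrist_force: [-0.9, -0.3, -4.1]
width: 0.461
```

Run:
```python
from h import *
plan(np.array([.496,-.3245,.0165]),toolR(0,-41),4)
```

```text
t 32.45 rack [-183.1 -594.7   24.3] w 0.4614936583006715 F [-0.9 -0.3 -4.1]
slide [[0.0005, -0.0005, 0.0019], [0.0005, -0.0005, 0.0019], [0.0005, -0.0005, 0.0019], [0.0005, -0.0005, 0.0019]]
ang/row [0.04 0.17 0.07]
```

Request:
{"fn": "arm_command", "kwargs": {
  "slide": [
    [0, 0, 0.0015],
    [0, 0, 0.0015],
    [0, 0, 0.0015],
    [0, 0, 0.0015],
    [0, 0, 0.001],
    [0, 0, 0.001],
    [0, 0, 0.001],
    [0, 0, 0]
  ],
  "angular": [
    [0, 0.2, 0],
    [0, 0.2, 0],
    [0, 0, 0],
    [0, 0, 0],
    [0, 0, 0],
    [0, 0, 0],
    [0, 0, 0],
    [0, 0, 0]
  ],
  "hand": [0.035, 0.035, 0.035, 0.035, 0.035, 0.035, 0.035, 0.035]
}}

```text
time: 33.25
tool_pos: [0.5, -0.3252, 0.0168]
tcp_rot: [1.09, 2.939, 0.001]
wrist_force: [-0.8, 0.9, -1.1]
width: 0.465
```

Run:
```python
from h import *
plan(np.array([.496,-.3245,.0165]),toolR(0,-41),4)
```

```text
t 33.25 rack [-182.1 -595.8   16.8] w 0.4653576570976057 F [-0.8  0.9 -1.1]
slide [[0.0009, -0.0005, 0.0001], [0.0009, -0.0005, 0.0001], [0.0009, -0.0005, 0.0001], [0.0009, -0.0005, 0.0001]]
ang/row [0.04 0.1  0.07]
```

Request:
{"fn": "arm_command", "kwargs": {
  "slide": [
    [0, 0, 0.0008],
    [0, 0, 0],
    [0, 0, 0],
    [0, 0, 0],
    [0, 0, 0],
    [0, 0, -0.008],
    [0, 0, -0.012],
    [0, 0, -0.015]
  ],
  "angular": [
    [0, 0, 0],
    [0, 0, 0],
    [0, 0, 0],
    [0, 0, 0],
    [0, 0, 0],
    [0, 0, 0],
    [0, 0, 0],
    [0, 0, 0]
  ],
  "hand": [0.035, 0.05, 0.065, 0.07, 0.07, 0.07, 0.07, 0.07],
  "squeeze": 20
}}

```text
time: 34.05
tool_pos: [0.5003, -0.3254, 0.0529]
tcp_rot: [1.09, 2.937, 0.001]
wrist_force: [0.1, -0.6, -0.4]
width: 0.817
```

Request:
{"fn": "arm_command", "kwargs": {
  "slide": [
    [0, 0, -0.02],
    [0, 0, -0.025],
    [0, 0, -0.03],
    [0, 0, -0.03],
    [0, 0, -0.03],
    [0, 0, -0.03],
    [0, 0, -0.02],
    [0, 0, 0]
  ],
  "angular": [
    [0, 0, 0],
    [0, 0, 0],
    [0, 0, 0],
    [0, 0, 0],
    [0, 0, 0],
    [0, 0, 0],
    [0, 0, 0],
    [0, 0, 0]
  ],
  "hand": [0.07, 0.07, 0.07, 0.07, 0.07, 0.07, 0.07, 0.07]
}}

```text
time: 34.85
tool_pos: [0.5001, -0.3259, 0.2613]
tcp_rot: [1.084, 2.922, -0.006]
wrist_force: [0.8, -1.3, 0.7]
width: 0.815
```

```bash
python3 look.py 22
python3 - <<'E'
from h import *
b=cv2.imread("pics/scene22.png")[210:280,220:320];t=cv2.imread("pics/top22.png")[140:220,250:350]
cv2.imwrite("pics/d22.png",np.hstack([cv2.resize(b,(400,280),interpolation=cv2.INTER_CUBIC),cv2.resize(t,(350,280),interpolation=cv2.INTER_CUBIC)]))
E
```

```text
knob [174.8 225. ] 4 [ 57.5 -87.3  54. ]
knob [139.  255.3] 7 [55.9 92.5 54. ]
34.95 [-183.1 -595.4  257.3] 69.81136165044836 [-0.2 -0.5 -0.4]
```

View pics/d22.png

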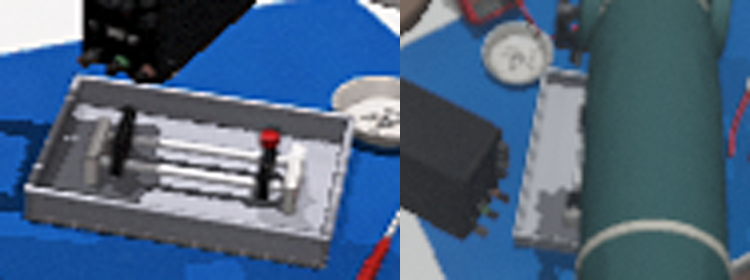

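View pics/c22.png

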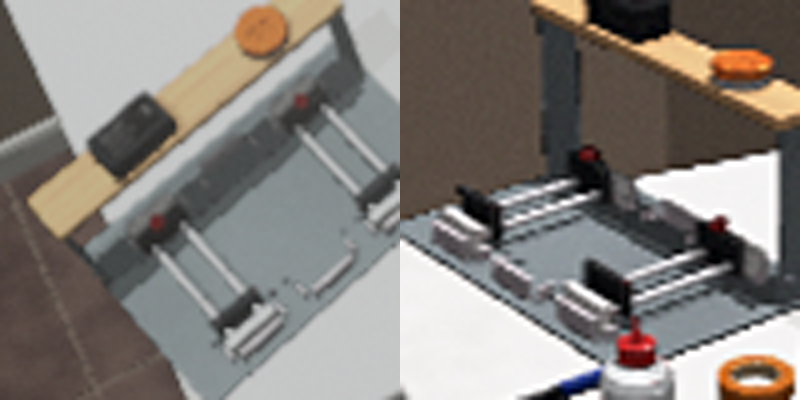

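Run:
```python
from h import *
t=np.array([.504,-.332]);y=np.radians(-41);X=np.array([np.cos(y),np.sin(y)]);Y=np.array([-np.sin(y),np.cos(y)])
for nm,p,z in(("knob",(287.3,244.3),.051),("ff",(244.2,243.5),.031),("rf",(293.8,250.8),.031)):
    q=onz("scene",p,z);d=q[:2]-t;print(nm,q.round(3),(d@X).round(3),(d@Y).round(3))
s=bot.read_state();d=s["tool_pos"][:2]-t;print("tcp",d@X,d@Y,s["time"])
# bystanders: diff of first and last scene images
a=cv2.imread("pics/scene0.png");b=cv2.imread("pics/scene22.png")
cv2.imwrite("pics/diff.png",cv2.absdiff(a,b)*2)
```

```text
knob [ 0.554 -0.367  0.051] 0.061 0.006
ff [ 0.448 -0.281  0.031] -0.075 0.002
rf [ 0.57  -0.382  0.031] 0.083 0.005
tcp -0.008489696603901137 0.0018948840218167493 34.95
```

View pics/diff.png

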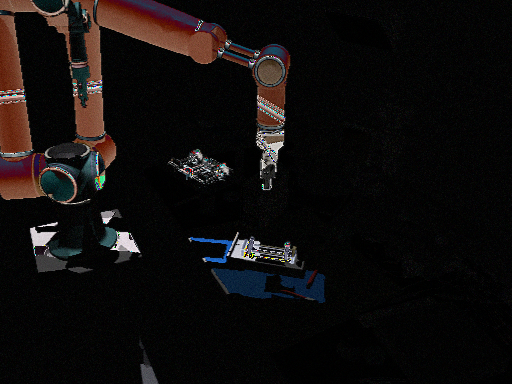

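```bash
python3 -c "
from workcell import bot
print(bot.finish_job())"
```

```text
the job is handed in; nothing more can be done
None
```

I tested all three vices from left to right. The middle one jams, and it now stands on its feet in the steel tray. I handed the job in at about 35 s. No verdict was reported.

- **Left and right vices:** both jaws ran fully forward, with the knobs about 30 mm in front of bay centre. Both went back to the end stop, with the knobs 56–58 mm behind centre.
- **Middle vice:** its jaw stopped dead about 12–14 mm short of bay centre. That is an estimated joint value of 0.043–0.045 m, above the 0.038 m needed. The gripper partly hid the knob, so this is less certain than the other readings. The confirming pull lifted the back of this vice by several mm; I lowered it back into the nest before running the jaw back to 58 mm.
- **Tray:** the jammed vice's centre is about 4 mm along and 4 mm across from the tray's middle, and it looks level.
- **Last checks:** both good vices are in their bays with their jaws back. Comparing the first and last scene pictures showed no bystander moved. The gripper is open and clear, about 0.26 m above the table. I did not measure the vices' tilt angles, only judged them level by eye.

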